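# Latch the split casting mould

## Task

Close the split casting mould for the next pour: hook the draw latch's loop behind the yellow keeper on the loose half, then swing the red-ended lever down over centre until it snaps fully flat and holds the two halves tight together. Feel the loop into place without forcing it down on top of the keeper or the stop block behind it, do not lean hard on the lever once it is down, and leave the hammer, tongs and tin where they lie.

Things in the scene. Friction and masses are not known exactly. Their poses are not given: they have to be found in the camera images.
- mould: split casting mould, fixed to the bench: plywood board 300 x 170 x 18 mm with the blue fixed half and the bare aluminium loose half, tops 78 mm above the bench. Origin on the bench straight below the lever's pivot; z up, x points from the blue half to the loose half, y across. The latch works in the plane y = 0 and pulls the loose half in -x.
- pivot (a point): the lever's pivot on the blue half (mould frame x = 0, y = 0, z = 98 mm). The hinge axes of lever and loop run along the mould's y. At rest the lever stands up and leans towards +x, the loop stands up above or behind it.
- keeper_home (a point): NOT the keeper itself, but where it ends up when latched (mould frame x = 41, z = 78): level with the tops, below the back face of the keeper's post. The loose half with the keeper now stands g = 4 to 20 mm from there in +x, different each time and not measured: find it by feel or eye. It slides with 22 N friction; a stiff seal resists over its last 3 mm.
- pocket_home (a point): middle of the pocket floor when latched (mould frame x 50, z 81 mm). Mould-frame mm: yellow post x 33+g to 41+g; yellow lip over it to 46+g, z 91 to 95, its outer 2.5 mm turned up to 99; post and lip 16 wide. Stop block x 54+g to 66+g, top z 90, its inner 2.5 mm raised to 93, 32 wide. The loop's bar goes down between lip and block to the floor, then back under the lip to the post.
- lever (a joint): angle of the latch lever: steel, 24 mm wide, 6 thick, reaching 71 mm from the pivot. 0 = shut flat towards the mould's -x; grows as it swings up and over to +x, stop at 2.45. The loop's pin is 20 mm from the pivot along it. Friction (0.02 N m) keeps it where left. Loop hooked, shutting takes up to 9 N at the red end, passes centre near 0.25 and snaps down by itself.
- loop (a joint): angle of the wire loop on the lever, 0 when latched. The loop's elevation above the mould's +x (direction from pin to bar, in the x-z plane) is this value - lever value - 0.17; the lever's own elevation is pi - lever value. A little hinge friction (0.012 N m) keeps it where it is left.
- lever_tip (a point): middle of the lever's red end (28 mm long, 26 wide, 8 thick), 58 mm from the pivot, in mid-thickness. Push it from its loop side, over and down
- loop_bar (a point): middle of the loop's cross bar, a round bar 6 mm thick and 46 mm wide in y, 65 mm from the loop's pin; two 5 mm legs at y = +-20 mm join it to the pin
- loop_grip (a point): middle of the red finger roller on the loop: 12 mm thick, 24 mm long in y with round ends, to be pinched along y from above. It stands on a thin stem over the bar: 30 mm from the bar, square to the loop's legs (upward when the loop lies flat), and 2 mm outward along the legs. The linkage can double a push on the roller at the bar: press with a few newtons only
- hammer: hammer lying on the bench beside the mould, 260 mm long, wooden handle; leave it alone
- tongs_mid (a point): middle of a pair of dark steel blacksmith's tongs, 250 mm long, lying on the bench on the other side of the mould; leave them alone
- tin_mid (a point): middle of a grey tin, 60 mm across and 85 mm high, standing on the bench beside the mould; leave it alone

How it is judged (in metres and radians):
On the way:
1. the loop's bar is down behind the keeper, in the pocket, below the lip (z of loop_bar in the frame of mould below 0.091 m and x of loop_bar in the frame of mould above 0.0465 m), for 0.2 s.
At the end, for the whole second after the job is handed in: the lever lies shut (within 0.06 rad of flat) and still, past centre, and the loop holds the keeper under tension (over 50 N), its bar under the lip and drawn back to its latched place (within 2 mm), so that the halves are tight together (value of joint lever below 0.06 rad and velocity of joint lever between -0.05 and 0.05 rad/s and x of loop_bar in the frame of mould below 0.046 m and z of loop_bar in the frame of mould below 0.091 m and contact force between loop and mould above 50 N); the robot touches nothing.
It fails at once if the loop is forced down or against the top of the keeper or the stop block (over 30 N while its bar is not down in the pocket) (contact force between loop and mould above 30 N and z of loop_bar in the frame of mould above 0.091 m).
It fails at once if the lever is leant on hard once it is down (over 70 N from the fingers) (contact force between the fingers and mould above 70 N and value of joint lever below 0.1 rad).
It fails at once if the hammer is moved more than 30 mm (distance of hammer from where it was at the start of the episode above 0.03 m).
It fails at once if the tongs are moved more than 30 mm (distance of tongs_mid from where it was at the start of the episode above 0.03 m).
It fails at once if the tin is moved more than 30 mm (distance of tin_mid from where it was at the start of the episode above 0.03 m).
It also fails if it takes over 72 s, if anything falls off the work surface, if the arm or the gripper's body presses on something with over 40 N, if the wrist force passes 120 N, or if a joint passes its speed limit or range.

## Robot

A 7-joint arm with a two-finger parallel gripper is mounted at the origin on the work surface. World frame = base frame: x ahead of the robot, y to its left, z up, the work surface at z = 0. Lengths are in mm, angles in rad, forces in N, time in s.
With the tool pointing down it reaches from about 400 to 875 mm from the base axis. Payload 4.4 kg.
Tool frame: the origin (TCP) lies between the finger pads; the fingertips stand ctrl.finger_overhang ahead of it and the grasp point (between the pads) lies 11 mm behind it (ctrl.finger_overhang is the distance from the TCP to the fingertips, in mm); z points along the fingers, y is the direction in which the jaws open and shut (so a half turn about z gives the same grasp; the last joint's range is limited). The gripper opens to 85 mm and grips with 20 to 120 N. Pads are 22 mm wide; open, the fingers measure 114 mm over their backs; the gripper's body (76 mm by 85 mm) begins 54 mm behind the grasp point. The pads swing forward as they close: fully open they stand 13 mm farther back than shut.
Start: joints at [-1.216, 0.628, 0.038, 1.517, -0.027, 0.996, -0.02], TCP at [265.498, 593.32, 239.313] pointing down, gripper open.
Joint ranges: [-3.06, 3.06], [-0.37, 2.12], [-1.25, 1.32], [0.18, 2.47], [-1.1, 4.24], [0.23, 1.98], [-2.94, 2.94]. Speed limits (rad/s): [2.57, 2.57, 3.14, 3.14, 3.14, 3.14, 3.14].

## Interface

Orientations are given as [roll, pitch, yaw] about the fixed x, y, z axes, in that order (R = Rz(yaw) Ry(pitch) Rx(roll)).
In Python, from cell import ctrl gives the robot as it stands. The module is installed in compiled form; this text tells all that it offers.
- The arm moves only by the tool step_arm, never from a script. Its argument "deltas" is a list that holds one entry, the list of rows, each a list of 7 numbers: the opening, from 0 (shut) to 1 (fully open), then the shift along the world's x, y, z in mm, then the turn, a rotation vector about the world's x, y, z in rad. In form: [[[grip, tx, ty, tz, rx, ry, rz], ...]]. A call has 1 to 10 rows; each row shifts and turns the commanded pose from where the row before left it; what a row does not reach is not made up. A row lasts 1/12 s, in which the tool goes at most 41.7 mm and 7.16 degrees, less where a joint would pass 70% of its speed; a pose out of reach is approached as far as the arm can. A call is refused whole if a number of a shift passes 41.7 or a number of a turn 0.125, either way. A call with a gripper value outside its range is refused whole. The fingers move at their own pace and stop on an object; the grip force is fixed at half the most. Time passes only in rows, so rows that do not move let the fingers close. It gives the time, the measured TCP pose, the force and the opening at its end, in the units of the state.
- ctrl.read_state(): the state, without advancing time (a new reading comes with each control period).
- ctrl.get_image(name): name is "side" or "top"; returns (picture, depth): 384x512x3 uint8, red, green, blue; 384x512 float32, mm along the optical axis (not along the pixel's ray), 0 where there is no reading.
- ctrl.camera_info(name): a dict with "intrinsics" (3x3 intrinsics, pixels), "distortion" ([k1, k2, p1, p2, k3] as OpenCV has them; the pictures are not rectified), "rvec" (rotation vector, rad) and "tvec" (3), from world to camera coordinates, as OpenCV has them. Camera axes: x right, y down, z forward; pixel columns grow to the right and rows downward; lengths in mm; the calibration is good to about 2 mm. A picture is of the moment at which its call begins. camera_info takes no time and is no camera call.
- ctrl.finish_job(): hands the job in, once; it reports no verdict.
The state is a dict: "clock": time; "qpos": joint angles; "qd": joint speeds; "tau": joint torques, N m; "eef_pos": TCP position; "tool_rot": TCP orientation; "force": force on the tool from outside, world axes, zero at the start; "torque": the same for the moment, N m; "width": finger opening in mm.
Only numpy, scipy, OpenCV 4.12 (cv2) and the standard library are available. Lean on these libraries where they do the work, as an engineer would, in place of code of your own. Each camera call takes 0.05 s, during which the arm holds its last target.

## Working session

There is one attempt and no reset: what is moved stays moved. The work goes in short steps, Python scripts to look and compute and a tool call to move; the robot and the scene stay as the last step left them, time stands still between calls to the robot, and variables do not carry over. Pictures are saved under pics/ and viewed, and the job is handed in when it is done.

Besides the shell and the picture viewer there is one more tool, called as name(argument=value, ...), one argument or row to a line, values as JSON. step_arm: Moves the arm, as the interface text tells. Its arguments: {"type":"object","properties":{"deltas":{"type":"array"}},"required":["deltas"]}

```bash
mkdir -p pics
cat > h.py <<'E'
import numpy as np, cv2
from cell import ctrl
def cam(n):
    i=ctrl.camera_info(n); K=np.array(i['intrinsics'],float); D=np.array(i['distortion'],float)
    R=cv2.Rodrigues(np.array(i['rvec'],float))[0]; t=np.array(i['tvec'],float).ravel()
    return K,D,R,t
def ray(n,uv):
    K,D,R,t=cam(n)
    p=cv2.undistortPoints(np.array(uv,float).reshape(-1,1,2),K,D).reshape(-1,2)
    d=np.c_[p,np.ones(len(p))]@R
    return -R.T@t,d
def onz(n,uv,z):
    c,d=ray(n,uv); s=(z-c[2])/d[:,2]; return c+s[:,None]*d
def dep(n,uv,depth):
    c,d=ray(n,uv); uv=np.atleast_2d(uv); s=np.array([depth[int(round(v)),int(round(u))] for u,v in uv]); return c+s[:,None]*d
def proj(n,P):
    K,D,R,t=cam(n); return cv2.projectPoints(np.array(P,float).reshape(-1,1,3),cv2.Rodrigues(R)[0],t,K,D)[0].reshape(-1,2)
def shot(tag):
    for n in('top','side'):
        im,d=ctrl.get_image(n); np.savez(f'pics/{tag}_{n}.npz',im=im,d=d); cv2.imwrite(f'pics/{tag}_{n}.png',im[:,:,::-1])
E
python3 - <<'E'
from h import *
shot('a')
s=ctrl.read_state();print(s, ctrl.finger_overhang)
for n in('top','side'):
    K,D,R,t=cam(n);print(n,-R.T@t,R[2],K[0,0],D)
E
```

```text
{'clock': 0.1, 'qpos': array([-1.21580141,  0.62924398,  0.03846821,  1.51828083, -0.02699116,
        0.99631389, -0.02002131]), 'qd': array([-0.00080636, -0.00199375, -0.00103324, -0.00384629,  0.00076552,
       -0.00102149,  0.00036199]), 'tau': array([ 3.47969210e-03, -5.64534152e+01,  1.23062801e+00, -1.93971491e+01,
        1.13208647e-02,  5.40270674e-03, -9.11229193e-06]), 'eef_pos': array([265.27547104, 592.79410623, 238.48363209]), 'tool_rot': array([-3.13986566e+00,  3.85925173e-05,  2.72076201e+00]), 'force': array([1.22506067, 0.33012451, 0.10631171]), 'torque': array([ 0.03455507, -0.0645156 , -0.00641416]), 'width': 85.3154350924444} 8.0
top [423.40792918  53.66887068 997.16072645] [ 0.15110828 -0.00988648 -0.98846778] 382.01556792300124 [-0.06074069  0.          0.          0.          0.        ]
side [ 131.51099172 -494.65010449  752.86515665] [ 0.45450318  0.55108989 -0.69980483] 470.2196339686603 [-0.00136419  0.          0.          0.          0.        ]
```

View pics/a_top.png

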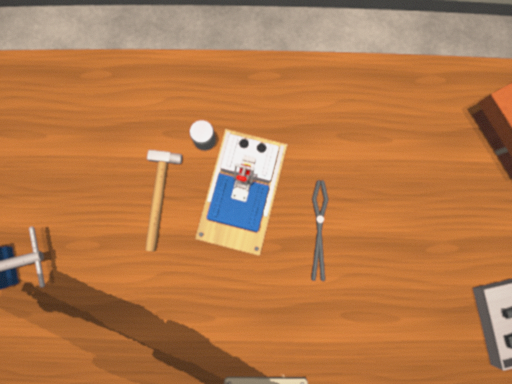

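View pics/a_side.png

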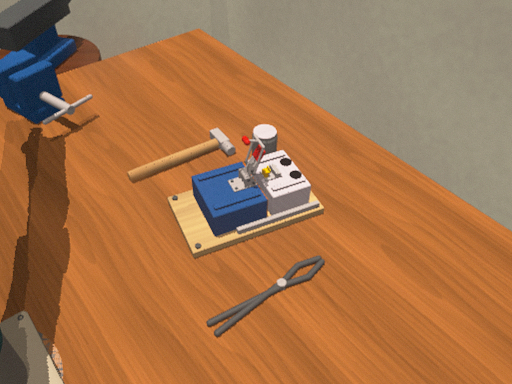

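Run:
```python
from h import *
a=np.load('pics/a_top.npz');b=np.load('pics/a_side.npz')
cv2.imwrite('pics/az_top.png',cv2.resize(a['im'][120:260,185:300,::-1],None,fx=5,fy=4.2*5/4.2*0.85,interpolation=cv2.INTER_CUBIC)[:600])
cv2.imwrite('pics/az_side.png',cv2.resize(b['im'][120:255,160:330,::-1],None,fx=4.4,fy=4.4,interpolation=cv2.INTER_CUBIC))
# board mask
hsv=cv2.cvtColor(a['im'],cv2.COLOR_RGB2HSV)
print(onz('top',[[229,130],[287,145],[260,254],[197,239]],18))
blue=((hsv[...,0]>100)&(hsv[...,0]<125)&(hsv[...,1]>150)).astype(np.uint8); blue[:, :100]=0
n,l,st,c=cv2.connectedComponentsWithStats(blue)
k=1+np.argmax(st[1:,4]);print(st[k],c[k])
pts=np.argwhere(l==k)[:,::-1].astype(float)
P=dep('top',pts,a['d']);m=abs(P[:,2]-78)<5;print(m.sum(),len(m),np.median(P[:,2]))
r=cv2.minAreaRect(P[m][:,:2].astype(np.float32));print(r,cv2.boxPoints(r))
```

```text
[[728.0721895  100.50335246  18.        ]
 [689.06027655 -53.57071956  18.        ]
 [404.13944385  16.13057015  18.        ]
 [440.07641647 176.59178802  18.        ]]
[ 208  175   60   56 1933] [237.1945163 204.8256596]
1748 1933 77.57293524302634
((529.1372680664062, 73.19600677490234), (122.5953140258789, 111.85630798339844), 76.15584564208984) [[4.6016638e+02 2.7061626e+01]
 [5.6877332e+02 2.9644775e-01]
 [5.9810815e+02 1.1933038e+02]
 [4.8950122e+02 1.4609557e+02]]
```

View pics/az_top.png

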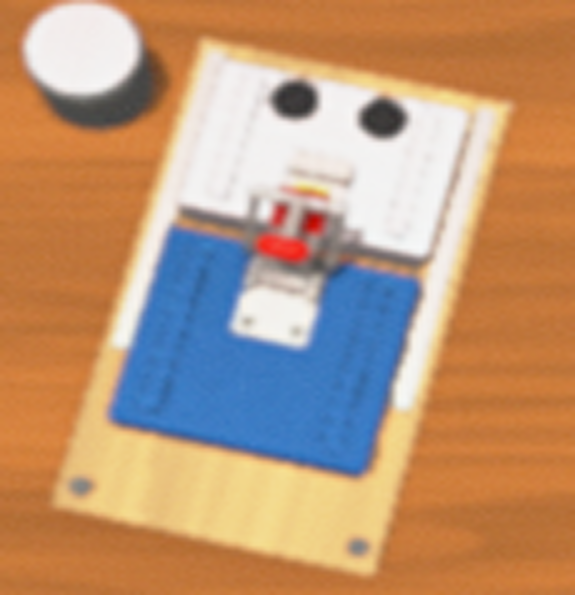

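View pics/az_side.png

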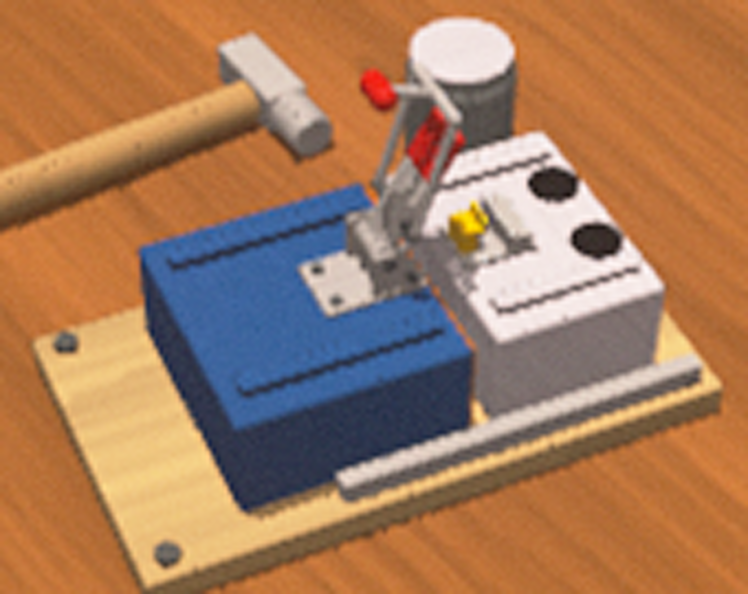

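```bash
cat >> h.py <<'E'
def cloud(n,d,box):
    u0,v0,u1,v1=box
    uu,vv=np.meshgrid(np.arange(u0,u1),np.arange(v0,v1)); uv=np.c_[uu.ravel(),vv.ravel()]
    P=dep(n,uv,d); return uv,P
E
python3 - <<'E'
from h import *
yaw=-0.243
ax=np.array([np.cos(yaw),np.sin(yaw),0]);ay=np.array([-np.sin(yaw),np.cos(yaw),0])
for n,box in(('top',(185,120,300,265)),('side',(160,120,330,255))):
    z=np.load(f'pics/a_{n}.npz');im=z['im'];uv,P=cloud(n,z['d'],box)
    hsv=cv2.cvtColor(im,cv2.COLOR_RGB2HSV)[uv[:,1],uv[:,0]].astype(int)
    H,S,V=hsv.T
    M=np.c_[P@ax,P@ay,P[:,2]]
    red=((H<6)|(H>174))&(S>170)&(V>90)&(P[:,2]>60)
    yel=(H>22)&(H<33)&(S>170)&(P[:,2]>70)
    blue=(H>100)&(H<125)&(S>150)&(abs(P[:,2]-78)<3)
    white=(S<60)&(V>190)&(abs(P[:,2]-78)<3)
    for nm,m in(('red',red),('yel',yel),('blue',blue),('white',white)):
        if m.sum()==0: print(n,nm,0);continue
        print(n,nm,m.sum(),'lo',np.percentile(M[m],2,axis=0).round(1),'med',np.median(M[m],axis=0).round(1),'hi',np.percentile(M[m],98,axis=0).round(1))
    hi=P[:,2]>105
    print(n,'>105'); 
    o=np.argsort(-M[hi][:,2])
    for q,c,w in list(zip(M[hi][o].round(1),uv[hi][o],hsv[hi][o]))[::max(1,hi.sum()//45)]: print(q,c,w)
E
```

```text
top red 48 lo [532.  189.9 140.9] med [536.7 197.3 191.2] hi [562.6 208.4 194.8]
top yel 0
top blue 1445 lo [441.8 138.7  75.2] med [483.1 196.6  77.3] hi [548.2 257.7  80.5]
top white 1248 lo [504.1 138.7  75.1] med [607.8 200.9  77.5] hi [656.  264.1  80.8]
top >105
[398.1 154.  997.2] [254 121] [ 13 180 194]
[398.1 154.  997.2] [250 152] [ 10   3 243]
[398.1 154.  997.2] [223 167] [ 10   6 239]
[398.1 154.  997.2] [239 185] [ 10  31 206]
[398.1 154.  997.2] [281 170] [ 14 156 199]
[398.1 154.  997.2] [199 221] [ 14 157 211]
[398.1 154.  997.2] [195 242] [ 13 182 179]
[398.1 154.  997.2] [220 248] [ 13 180 184]
[398.1 154.  997.2] [244 205] [106 176 193]
[534.6 201.2 194. ] [240 178] [  2 203 243]
[541.2 194.  192.8] [244 176] [  1 157 201]
[532.9 191.9 192.2] [244 180] [  1 218 229]
[541.4 203.  191.4] [240 175] [  2 141 214]
[537.9 191.  190.7] [245 178] [  1 215 233]
[540.8 189.5 189.5] [246 177] [  3 118 188]
[536.1 208.3 188.3] [237 177] [  2 222 234]
[546.2 197.6 185.4] [243 174] [ 12  37 191]
[554.9 202.2 181.8] [242 170] [  3  93 187]
[565.9 205.  180.7] [242 165] [  4  55 
[... 2967 characters left out ...]
7.2 189.4 136.2] [257 161] [  5  83 147]
[553.6 191.2 133.4] [255 162] [ 12  35 169]
[552.1 217.  132.2] [249 155] [ 12 139 154]
[551.2 190.6 129.4] [254 164] [ 14  40 167]
[549.5 221.  127.3] [247 156] [ 10  18 129]
[550.5 208.4 126.2] [250 160] [ 11  34 158]
[547.4 216.3 123.7] [247 159] [ 10  73 133]
[548.7 194.5 121.8] [252 166] [ 11  35 137]
[545.1 191.5 120.2] [251 168] [ 11  36 122]
[545.3 196.7 118.5] [250 167] [ 10  31 124]
[548.9 180.4 117.1] [255 172] [ 10  32 144]
[548.4 179.2 115.6] [255 173] [  4  35 117]
[543.1 206.7 113.9] [247 166] [  9  30 120]
[542.2 209.7 111.8] [246 166] [ 12  28 156]
[543.1 186.8 108.4] [251 174] [  8 110 149]
[537.2 198.4 106.5] [246 172] [ 11  41 157]
```

Run:
```python
from h import *
yaw=-0.243
ax=np.array([np.cos(yaw),np.sin(yaw),0]);ay=np.array([-np.sin(yaw),np.cos(yaw),0])
for n in('top','side'):
    im=np.load(f'pics/a_{n}.npz')['im']
    for y in(-45,-35,35,45) :
        xs=np.arange(535,575,1.)
        P=np.array([x*ax+(199.7+y)*ay+[0,0,78] for x in xs]); uv=proj(n,P).astype(np.float32)
        c=cv2.remap(im,uv[:,0].reshape(1,-1),uv[:,1].reshape(1,-1),cv2.INTER_LINEAR)[0].astype(int)
        print(n,y,[(int(x),*q) for x,q in zip(xs,c)][::2])
```

```text
top -45 [(535, np.int64(59), np.int64(118), np.int64(186)), (537, np.int64(58), np.int64(119), np.int64(187)), (539, np.int64(58), np.int64(119), np.int64(188)), (541, np.int64(58), np.int64(118), np.int64(186)), (543, np.int64(58), np.int64(117), np.int64(184)), (545, np.int64(61), np.int64(119), np.int64(186)), (547, np.int64(58), np.int64(119), np.int64(186)), (549, np.int64(60), np.int64(119), np.int64(187)), (551, np.int64(75), np.int64(121), np.int64(184)), (553, np.int64(114), np.int64(124), np.int64(174)), (555, np.int64(164), np.int64(138), np.int64(150)), (557, np.int64(184), np.int64(141), np.int64(121)), (559, np.int64(175), np.int64(134), np.int64(103)), (561, np.int64(146), np.int64(119), np.int64(100)), (563, np.int64(121), np.int64(109), np.int64(106)), (565, np.int64(140), np.int64(130), np.int64(130)), (567, np.int64(182), np.int64(173), np.int64(173)), (569, np.int64(223), np.int64(217), np.int64(216)), (571, np.int64(240), np.int64(240), np.int64(239)), (573, np.int64(238), np.int64(239), np.int64(239))]
top -35 [(535, np.int64(60), np.int64(120), np.int64(188)), 
[... 6496 characters left out ...]
.int64(100), np.int64(128)), (549, np.int64(94), np.int64(106), np.int64(136)), (551, np.int64(95), np.int64(112), np.int64(147)), (553, np.int64(128), np.int64(122), np.int64(149)), (555, np.int64(168), np.int64(133), np.int64(127)), (557, np.int64(171), np.int64(143), np.int64(129)), (559, np.int64(143), np.int64(132), np.int64(126)), (561, np.int64(126), np.int64(115), np.int64(110)), (563, np.int64(109), np.int64(99), np.int64(95)), (565, np.int64(121), np.int64(108), np.int64(102)), (567, np.int64(122), np.int64(111), np.int64(103)), (569, np.int64(121), np.int64(110), np.int64(102)), (571, np.int64(123), np.int64(111), np.int64(104)), (573, np.int64(128), np.int64(116), np.int64(110))]
```

```bash
cat >> h.py <<'E'
yaw=-0.243
AX=np.array([np.cos(yaw),np.sin(yaw),0]);AY=np.array([-np.sin(yaw),np.cos(yaw),0])
X0,Y0=538.,199.7
def m2w(p):
    p=np.atleast_2d(p).astype(float); return (p[:,:1]+X0)*AX+(p[:,1:2]+Y0)*AY+p[:,2:]*np.array([0,0,1.])
def w2m(p):
    p=np.atleast_2d(p); return np.c_[p@AX-X0,p@AY-Y0,p[:,2]]
E
cat > ov.py <<'E'
from h import *
import sys
tag,g=sys.argv[1],float(sys.argv[2])
for n,c in(('side',(225,125,320,215)),('top',(215,130,275,200))):
    im=np.load(f'pics/{tag}_{n}.npz')['im']; k=8 if n=='side' else 8
    cr=cv2.resize(im[c[1]:c[3],c[0]:c[2],::-1],None,fx=k,fy=k,interpolation=cv2.INTER_CUBIC)[:600]
    def L(P,col):
        q=(proj(n,m2w(P))-[c[0],c[1]]+.5)*k; cv2.polylines(cr,[q.astype(np.int32).reshape(-1,1,2)],True,col,1)
    def B(x0,x1,w,z,col): L([[x0,-w,z],[x1,-w,z],[x1,w,z],[x0,w,z]],col)
    B(33+g,46+g,8,95,(0,255,0)); B(43.5+g,46+g,8,99,(0,255,0)); B(54+g,66+g,16,90,(255,0,255)); B(54+g,56.5+g,16,93,(255,0,255))
    L([[0,-10,98],[0,10,98]],(255,255,0))
    cv2.imwrite(f'pics/{tag}_ov{n}.png',cr)
E
python3 ov.py a 9
```

```text
(no output)
```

View pics/a_ovside.png

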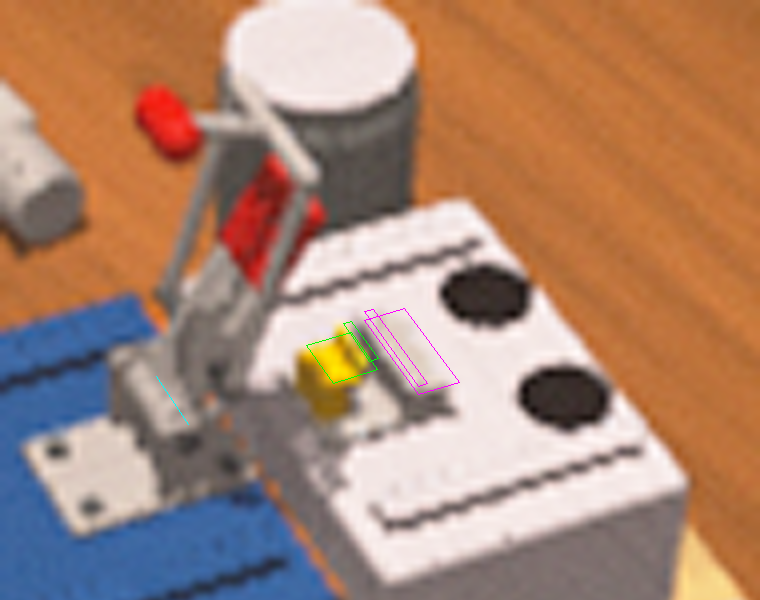

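View pics/a_ovtop.png

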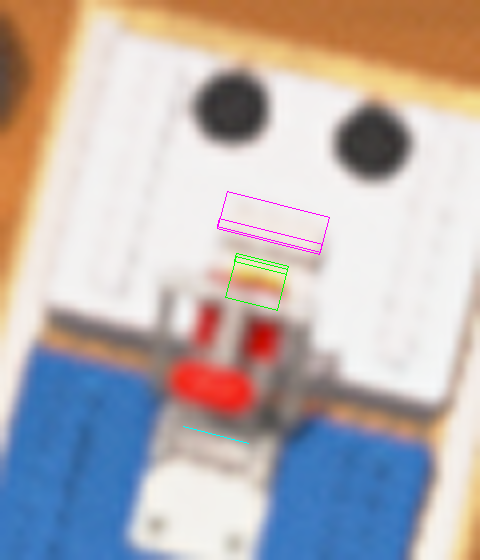

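Run:
```python
from h import *
t=m2w([[-1,0,188]])[0];print(t, t-ctrl.read_state()['eef_pos'], w2m(ctrl.read_state()['eef_pos']))
print(AX,AY)
```

```text
[569.2741355   64.62235414 188.        ] [ 303.99866446 -528.17175209  -50.48363209] [[-423.15368003  439.50751772  238.48363209]]
[ 0.9706205  -0.24061557  0.        ] [0.24061557 0.9706205  0.        ]
```

step_arm(
  deltas=[
    [[1, 15.2, -26.4, 3, 0, 0, 0.0178], [1, 15.2, -26.4, 3, 0, 0, 0.0178], [1, 15.2, -26.4, 3, 0, 0, 0.0178], [1, 15.2, -26.4, 3, 0, 0, 0.0178], [1, 15.2, -26.4, 3, 0, 0, 0.0178], [1, 15.2, -26.4, 3, 0, 0, 0.0178], [1, 15.2, -26.4, 3, 0, 0, 0.0178], [1, 15.2, -26.4, 3, 0, 0, 0.0178], [1, 15.2, -26.4, 3, 0, 0, 0.0178], [1, 15.2, -26.4, 3, 0, 0, 0.0178]],
  ],
)

```text
clock: 0.93
eef_pos: [417.8, 327.7, 269.2]
tool_rot: [-3.141, -0.0, 2.9]
force: [-0.0, -0.3, 0.2]
width: 85.6
```

step_arm(
  deltas=[
    [[1, 15.2, -26.4, 0, 0, 0, 0], [1, 15.2, -26.4, 0, 0, 0, 0], [1, 15.2, -26.4, 0, 0, 0, 0], [1, 15.2, -26.4, 0, 0, 0, 0], [1, 15.2, -26.4, 0, 0, 0, 0], [1, 15.2, -26.4, 0, 0, 0, 0], [1, 15.2, -26.4, 0, 0, 0, 0], [1, 15.2, -26.4, 0, 0, 0, 0], [1, 15.2, -26.4, 0, 0, 0, 0], [0.6, 15.2, -26.4, 0, 0, 0, 0]],
  ],
)

```text
clock: 1.77
eef_pos: [569.8, 63.9, 269.0]
tool_rot: [-3.141, -0.001, 2.899]
force: [0.4, -0.1, -0.8]
width: 75.3
```

step_arm(
  deltas=[
    [[0.6, 0, 0, 0, 0, 0, 0], [0.6, 0, 0, 0, 0, 0, 0]],
  ],
)

```text
clock: 1.93
eef_pos: [569.8, 63.0, 268.8]
tool_rot: [-3.141, -0.001, 2.894]
force: [-0.8, 0.5, -0.7]
width: 52.1
```

```bash
cat > st.py <<'E'
from h import *
s=ctrl.read_state()
print('t',s['clock'],'mould',w2m(s['eef_pos']).round(1)[0],'world',s['eef_pos'].round(1),'rot',s['tool_rot'].round(3),'w',round(s['width'],1),'Fm',np.array([s['force']@AX,s['force']@AY,s['force'][2]]).round(1),'T',np.array(s['torque']).round(2),'q',s['qpos'].round(2))
E
python3 st.py; python3 -c "
from h import *
shot('b')
b=np.load('pics/b_side.npz')['im'];cv2.imwrite('pics/bz.png',cv2.resize(b[40:215,180:340,::-1],None,fx=3.4,fy=3.4))"
```

```text
t 1.9333 mould [-1.000e-01 -1.500e+00  2.688e+02] world [569.8  63.  268.8] rot [-3.141e+00 -1.000e-03  2.894e+00] w 52.1 Fm [-0.8  0.3 -0.7] T [ 0.07 -0.    0.02] q [-0.19  0.49  0.05  1.7  -0.03  0.96  1.19]
```

View pics/bz.png

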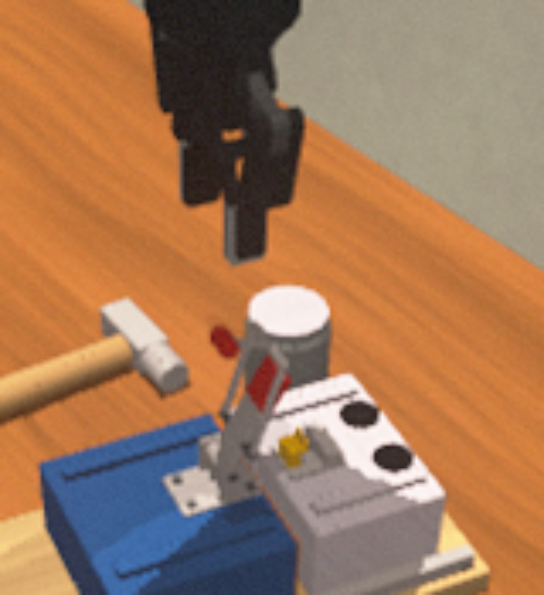

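step_arm(
  deltas=[
    [[0.6, -0.5, 1, -20, 0, 0, 0], [0.6, 0, 0, -20, 0, 0, 0], [0.6, 0, 0, -20, 0, 0, 0], [0.6, 0, 0, -12, 0, 0, 0], [0.6, 0, 0, 0, 0, 0, 0], [0.6, 0, 0, 0, 0, 0, 0]],
  ],
)

```text
clock: 2.53
eef_pos: [568.2, 67.8, 197.0]
tool_rot: [3.142, -0.002, 2.901]
force: [-0.0, -0.5, 0.1]
width: 51.0
```

```bash
python3 st.py; python3 -c "
from h import *
shot('c')
b=np.load('pics/c_side.npz')['im'];cv2.imwrite('pics/cz.png',cv2.resize(b[90:190,210:310,::-1],None,fx=6,fy=6,interpolation=cv2.INTER_CUBIC))
b=np.load('pics/c_top.npz')['im'];cv2.imwrite('pics/cz2.png',cv2.resize(b[130:230,190:290,::-1],None,fx=6,fy=6,interpolation=cv2.INTER_CUBIC))"
```

```text
t 2.5333 mould [ -2.8   2.8 197. ] world [568.2  67.8 197. ] rot [ 3.142e+00 -2.000e-03  2.901e+00] w 51.0 Fm [ 0.1 -0.5  0.1] T [ 0.04 -0.06 -0.03] q [-0.19  0.57  0.04  1.78 -0.03  0.79  1.19]
```

View pics/cz.png

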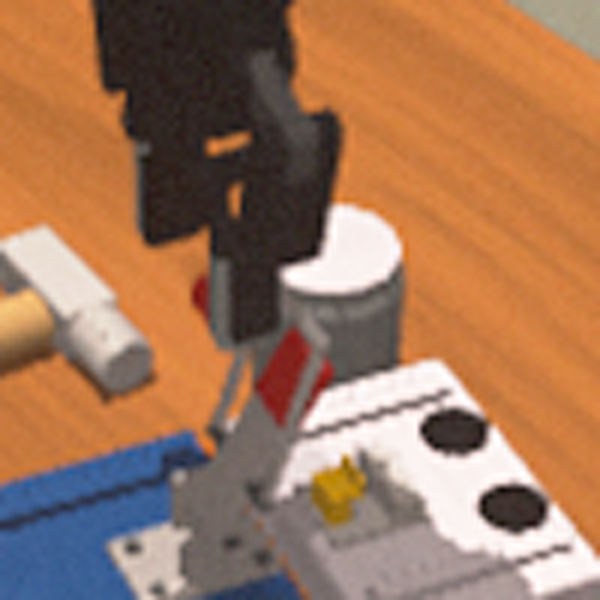

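View pics/cz2.png

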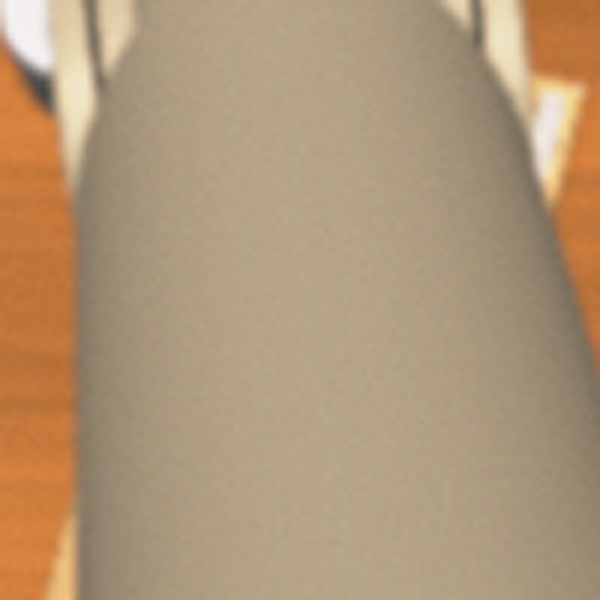

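step_arm(
  deltas=[
    [[0.6, 0.3, -1.7, -4, 0, 0, 0], [0.6, 0, 0, -4, 0, 0, 0], [0.6, 0, 0, 0, 0, 0, 0], [0.6, 0, 0, 0, 0, 0, 0], [0.6, 0, 0, 0, 0, 0, 0], [0.6, 0, 0, 0, 0, 0, 0]],
  ],
)

```text
clock: 3.13
eef_pos: [569.4, 64.6, 189.5]
tool_rot: [3.141, 0.0, 2.899]
force: [0.3, 0.2, -0.9]
width: 51.1
```

```bash
python3 st.py; python3 -c "
from h import *
shot('d')
b=np.load('pics/d_side.npz')['im'];cv2.imwrite('pics/dz.png',cv2.resize(b[90:190,210:310,::-1],None,fx=6,fy=6,interpolation=cv2.INTER_CUBIC))"
```

```text
t 3.1333 mould [ -0.9   0.  189.5] world [569.4  64.6 189.5] rot [3.141 0.    2.899] w 51.1 Fm [ 0.2  0.3 -0.9] T [0.03 0.02 0.02] q [-0.19  0.58  0.04  1.79 -0.03  0.77  1.2 ]
```

View pics/dz.png

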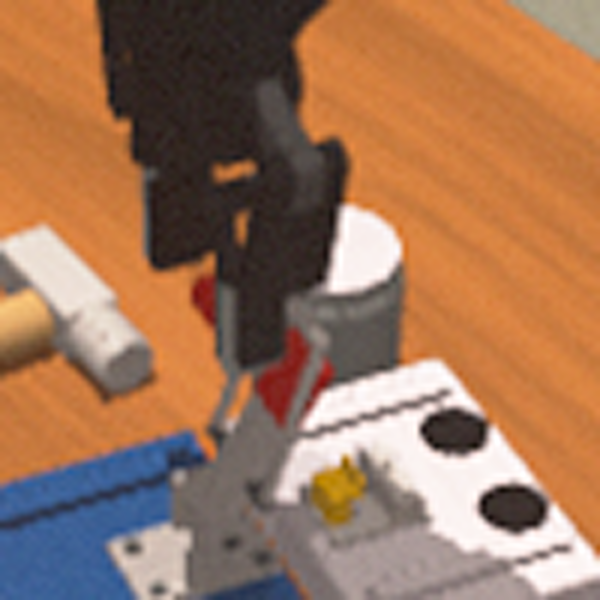

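step_arm(
  deltas=[
    [[0, 0, 0, 0, 0, 0, 0], [0, 0, 0, 0, 0, 0, 0], [0, 0, 0, 0, 0, 0, 0], [0, 0, 0, 0, 0, 0, 0], [0, 0, 0, 0, 0, 0, 0]],
  ],
)

```text
clock: 3.65
eef_pos: [569.5, 64.6, 189.5]
tool_rot: [3.141, 0.0, 2.899]
force: [0.0, 0.7, 1.0]
width: 19.6
```

```bash
python3 st.py
cat > link.py <<'E'
import numpy as np
r=np.hypot(67,30);al=np.arctan2(30,67)
def cfg(x,z,q):  # roller mould x,z ; branch sign q of (link2-E)
    z=z-98;d=np.hypot(x,z);c=(d*d-400-r*r)/(40*r);s=np.arccos(np.clip(c,-1,1))*q
    E=np.arctan2(z,x)-np.arctan2(r*np.sin(s),20+r*np.cos(s));e=E+s-al
    b=np.array([20*np.cos(E)+65*np.cos(e),98+20*np.sin(E)+65*np.sin(e)])
    return d,E,e,b
def roller(bx,bz,q=-1): # roller xz & E for bar at bx,bz
    z=bz-98;d=np.hypot(bx,z);c=(d*d-400-65**2)/(2600);s=np.arccos(c)*q
    E=np.arctan2(z,bx)-np.arctan2(65*np.sin(s),20+65*np.cos(s));e=E+s
    return bx+2*np.cos(e)-30*np.sin(e),bz+2*np.sin(e)+30*np.cos(e),E,e
def path(E,e):
    return 20*np.cos(E)+r*np.cos(e+al),98+20*np.sin(E)+r*np.sin(e+al)
E
python3 -c "
from link import *
print(cfg(-.9,188.5,1))
for E,e in [(1,1.3),(.9,.9),(.85,.6),(.8,.4),(.8,.3),(.85,.1),(.95,-.05)]: print(E,e,np.round(path(E,e),1), 'bar',20*np.cos(E)+65*np.cos(e),98+20*np.sin(E)+65*np.sin(e))
for b in [(70,105),(66,100),(60,97),(57.5,97),(57.5,90),(57.5,84)]: print(b,np.round(roller(*b),2))
"
```

```text
t 3.65 mould [-8.000e-01  1.000e-01  1.895e+02] world [569.5  64.6 189.5] rot [3.141 0.    2.899] w 19.6 Fm [-0.2  0.7  1. ] T [-0.02 -0.02  0.08] q [-0.19  0.58  0.04  1.79 -0.03  0.77  1.2 ]
(np.float64(90.50447502748138), np.float64(1.0953725360934543), np.float64(1.2871989419550314), array([ 27.34202965, 178.1855557 ]))
1 1.3 [ -0.2 187.4] bar 28.193469977960973 177.46070174827548
0.9 0.9 [ 30.6 184.8] bar 52.83684730300647 164.5827873183361
0.85 0.6 [ 51.6 175.6] bar 66.84647788682874 149.72736887348316
0.8 0.4 [ 64.  166.1] bar 73.80309879713084 137.65931406805274
0.8 0.3 [ 69.1 160.8] bar 76.0310059801077 131.55593525097754
0.85 0.1 [ 76.9 149.6] bar 77.87493366077132 119.51478018484968
0.95 -0.05 [ 80.  140.9] bar 76.55242871495048 111.01966409319338
(70, 105) [ 77.52 134.11   1.26  -0.19]
(66, 100) [ 76.09 128.32   1.4   -0.28]
(60, 97) [ 71.56 124.76   1.65  -0.33]
(57.5, 97) [ 68.89 124.83   1.78  -0.32]
(57.5, 90) [ 72.21 116.22   1.63  -0.44]
(57.5, 84) [ 74.85 108.56   1.47  -0.55]
```

step_arm(
  deltas=[
    [[0, 0, 0, 0, 0, 0, 0], [0, 0, 0, 0, 0, 0, 0]],
  ],
)

```text
clock: 3.82
eef_pos: [569.5, 64.7, 189.4]
tool_rot: [3.141, 0.0, 2.899]
force: [-1.0, -0.4, 1.2]
width: 19.5
```

```bash
python3 st.py;python3 -c "
from h import *
shot('e')
b=np.load('pics/e_side.npz')['im'];cv2.imwrite('pics/ez.png',cv2.resize(b[90:190,210:310,::-1],None,fx=6,fy=6,interpolation=cv2.INTER_CUBIC))"
```

```text
t 3.8167 mould [-8.000e-01  1.000e-01  1.894e+02] world [569.5  64.7 189.4] rot [3.141 0.    2.899] w 19.5 Fm [-0.9 -0.6  1.2] T [ 0.02 -0.05  0.01] q [-0.19  0.58  0.04  1.79 -0.03  0.77  1.2 ]
```

View pics/ez.png

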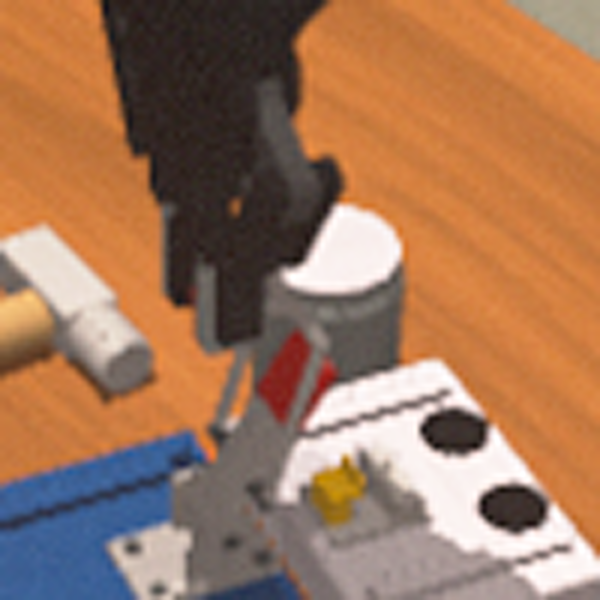

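Run:
```python
from h import *
def tri(a,b):
    c1,d1=ray('side',[a]);c2,d2=ray('top',[b]);d1=d1[0]/np.linalg.norm(d1);d2=d2[0]/np.linalg.norm(d2)
    s=np.linalg.lstsq(np.c_[d1,-d2],c2-c1,rcond=None)[0];p,q=c1+s[0]*d1,c2+s[1]*d2
    return w2m((p+q)/2)[0],np.linalg.norm(p-q)
C={}
for n in('side','top'):
    im=np.load(f'pics/a_{n}.npz')['im'];h=cv2.cvtColor(im,cv2.COLOR_RGB2HSV).astype(int)
    m=(((h[...,0]<6)|(h[...,0]>174))&(h[...,1]>150)&(h[...,2]>80)).astype(np.uint8)
    m[:120]=0;m[215:]=0;m[:,:215]=0;m[:,290:]=0
    k,l,st,c=cv2.connectedComponentsWithStats(m)
    for i in range(1,k):
        if st[i,4]>5: print(n,st[i],c[i])
    C[n]=c
print(tri([246,139.5],[241,178]))
```

```text
side [242 136   8   9  50] [245.42 140.08]
side [252 145   9  15  72] [256.55555556 151.90277778]
side [262 150   4   6  11] [263.54545455 152.45454545]
top [246 170   4   5  15] [247.26666667 172.2       ]
top [236 175  11   7  48] [241.         177.79166667]
(array([ -1.46447411,  -0.59823445, 190.07459264]), np.float64(1.4222588895038144))
```

step_arm(
  deltas=[
    [[0, 4, -1, 0, 0, 0, 0], [0, 4, -1, 0, 0, 0, 0], [0, 4, -1, -0.4, 0, 0, 0], [0, 4, -1, -0.4, 0, 0, 0], [0, 0, 0, 0, 0, 0, 0]],
  ],
)

```text
clock: 4.33
eef_pos: [585.1, 60.7, 187.6]
tool_rot: [-3.141, -0.002, 2.899]
force: [-1.7, 2.4, -2.9]
width: 19.2
```

```bash
python3 st.py;python3 -c "
from h import *
shot('f')
b=np.load('pics/f_side.npz')['im'];cv2.imwrite('pics/fz.png',cv2.resize(b[90:190,210:310,::-1],None,fx=6,fy=6,interpolation=cv2.INTER_CUBIC))"
```

```text
t 4.3333 mould [ 15.3   0.  187.6] world [585.1  60.7 187.6] rot [-3.141e+00 -2.000e-03  2.899e+00] w 19.2 Fm [-2.3  1.9 -2.9] T [0.37 0.56 0.02] q [-0.18  0.6   0.04  1.75 -0.03  0.79  1.21]
```

View pics/fz.png

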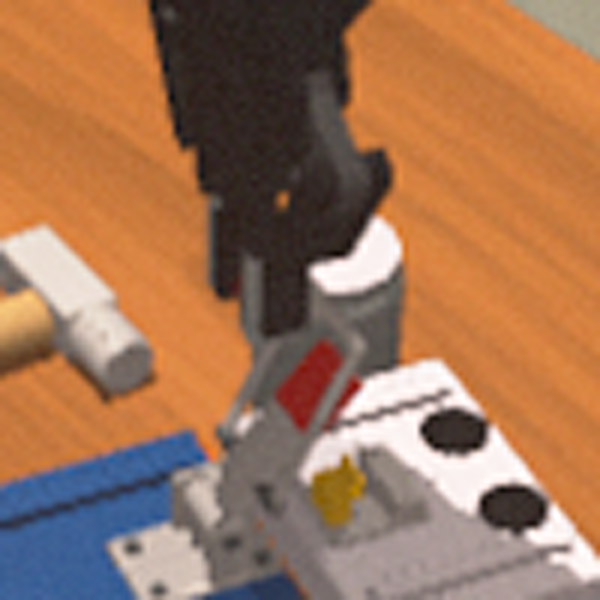

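step_arm(
  deltas=[
    [[0, 5.8, -1.44, -1.3, 0.0145, 0.058, 0], [0, 5.8, -1.44, -1.5, 0.0145, 0.058, 0], [0, 5.8, -1.44, -1.7, 0.0145, 0.058, 0], [0, 5.4, -1.34, -2.3, 0.0145, 0.058, 0], [0, 5.4, -1.34, -2.6, 0.0145, 0.058, 0], [0, 5.4, -1.34, -3, 0.0145, 0.058, 0], [0, 0, 0, 0, 0, 0, 0]],
  ],
)

```text
clock: 5.02
eef_pos: [622.0, 51.4, 174.7]
tool_rot: [3.139, -0.357, 2.897]
force: [0.7, 0.7, 3.5]
width: 19.4
```

```bash
python3 st.py;python3 -c "
from h import *
shot('g')
b=np.load('pics/g_side.npz')['im'];cv2.imwrite('pics/gz.png',cv2.resize(b[90:190,210:310,::-1],None,fx=6,fy=6,interpolation=cv2.INTER_CUBIC))"
```

```text
t 5.0167 mould [ 5.330e+01 -1.000e-01  1.747e+02] world [622.   51.4 174.7] rot [ 3.139 -0.357  2.897] w 19.4 Fm [0.5 0.9 3.5] T [ 0.33 -0.16  0.02] q [-0.06  0.85 -0.01  1.31 -0.11  1.33  1.3 ]
```

View pics/gz.png

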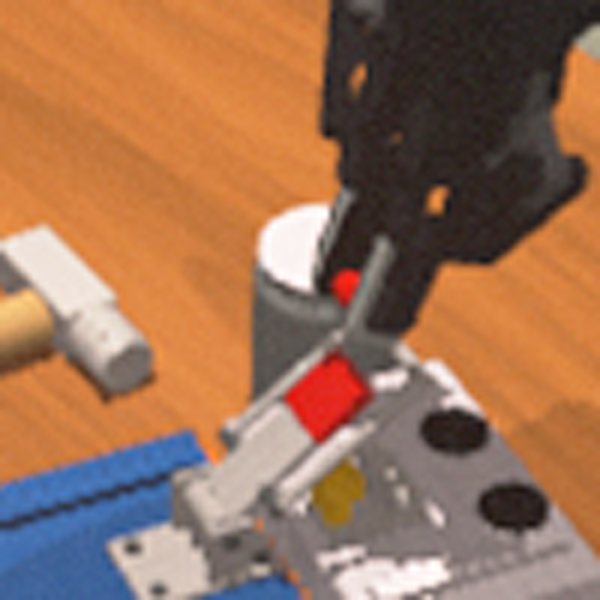

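Run:
```python
from h import *; from link import *
b=np.load('pics/g_side.npz')['im'];k=8;c=(235,110)
cr=cv2.resize(b[110:180,235:310,::-1],None,fx=k,fy=k,interpolation=cv2.INTER_CUBIC)
def pt(P,col):
    q=(proj('side',m2w(P))-c+.5)*k
    for u in q: cv2.circle(cr,tuple(int(x) for x in u),4,col,-1)
R=(53.3,174.7)
for q,col in((1,(0,255,0)),(-1,(255,255,0))):
    d,E,e,bar=cfg(*R,q);print(q,d,E,e,bar)
    pt([[bar[0],-23,bar[1]],[bar[0],0,bar[1]],[bar[0],23,bar[1]],[R[0],-12,R[1]],[R[0],12,R[1]]],col)
    pt([[71*np.cos(E),0,98+71*np.sin(E)]],col)
cv2.imwrite('pics/g2.png',cr)
d=np.load('pics/g_side.npz')['d']
for u,v in [(267,137),(268,138),(272,136),(266,145),(273,133),(268,148)]: print(u,v,b[v,u],w2m(dep('side',[[u,v]],d)).round(1))
```

```text
1 93.40117772276749 0.9374458790164724 0.5495956273523516 [ 67.26480183 148.07324072]
-1 93.40117772276749 0.9895363242408193 0.5354054274004486 [ 66.88556951 147.8777648 ]
267 137 [237  37  21] [[ 46.7   4.  177.8]]
268 138 [214  35  28] [[ 47.3   0.7 177.5]]
272 136 [126 118 111] [[ 47.8 -14.6 193.3]]
266 145 [169 156 146] [[ 97.1 104.5  66.4]]
273 133 [139 129 123] [[ 49.  -15.8 201. ]]
268 148 [95 93 88] [[100.9 101.1  58.8]]
```

View pics/g2.png

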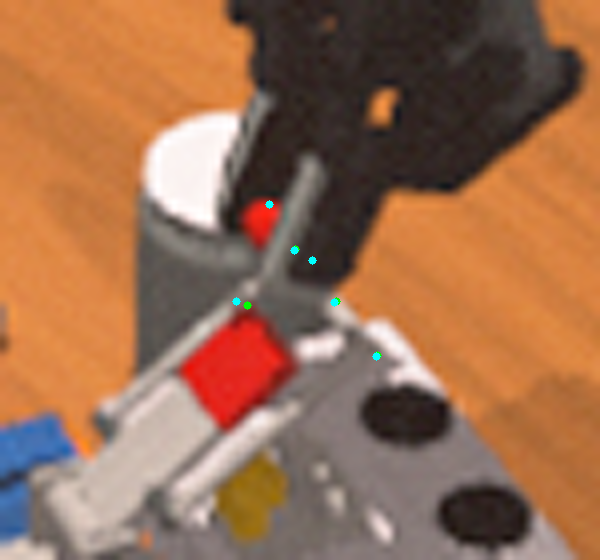

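step_arm(
  deltas=[
    [[0, 0, 0, 0, 0, 0, 0], [0, 0, 0, 0, 0, 0, 0]],
  ],
)

```text
clock: 5.28
eef_pos: [618.7, 52.5, 176.9]
tool_rot: [3.141, -0.357, 2.9]
force: [0.3, 1.5, 2.1]
width: 19.0
```

```bash
python3 st.py
```

```text
t 5.2833 mould [4.990e+01 1.000e-01 1.769e+02] world [618.7  52.5 176.9] rot [ 3.141 -0.357  2.9  ] w 19.0 Fm [-0.1  1.5  2.1] T [ 0.24 -0.18  0.1 ] q [-0.07  0.84 -0.01  1.32 -0.11  1.33  1.3 ]
```

step_arm(
  deltas=[
    [[0, 4.8, -1.19, -3.6, 0.012, 0.049, 0], [0, 4.8, -1.19, -3.9, 0.012, 0.049, 0], [0, 4.7, -1.17, -4.2, 0.012, 0.049, 0], [0, 4.1, -1.01, -4.4, 0.012, 0.049, 0], [0, 3.8, -0.94, -4.8, 0.012, 0.049, 0], [0, 3.4, -0.84, -5.2, 0, 0, 0], [0, 0, 0, 0, 0, 0, 0]],
  ],
)

```text
clock: 5.87
eef_pos: [648.4, 45.1, 149.3]
tool_rot: [3.141, -0.601, 2.896]
force: [8.0, 0.2, 3.7]
width: 15.8
```

step_arm(
  deltas=[
    [[0, 2.2, -0.55, -4.0, 0, 0, 0], [0, 2, -0.5, -4.1, 0, 0, 0], [0, 1.8, -0.44, -4.3, 0, 0, 0], [0, 0, 0, 0, 0, 0, 0], [0, 0, 0, 0, 0, 0, 0]],
  ],
)

```text
clock: 6.28
eef_pos: [653.6, 43.8, 139.1]
tool_rot: [3.141, -0.601, 2.896]
force: [8.9, 1.0, 5.8]
width: 16.0
```

```bash
cat > ov2.py <<'E'
from h import *; from link import *
import sys
tag,g,q=sys.argv[1],float(sys.argv[2]),int(sys.argv[3])
shot(tag); s=ctrl.read_state(); t=w2m(s['eef_pos'])[0]; R=(t[0],t[2])
b=np.load(f'pics/{tag}_side.npz')['im'];k=8;c=(235,115)
cr=cv2.resize(b[c[1]:c[1]+72,c[0]:c[0]+80,::-1],None,fx=k,fy=k,interpolation=cv2.INTER_CUBIC)
def pj(P): return ((proj('side',m2w(P))-c+.5)*k).astype(np.int32)
d,E,e,bar=cfg(*R,q);print('d',d,'E',E,'e',e,'bar',bar)
for P in ([[bar[0],-23,bar[1]],[bar[0],23,bar[1]]],[[R[0],-12,R[1]],[R[0],12,R[1]]],[[0,0,98],[71*np.cos(E),0,98+71*np.sin(E)]]):
    cv2.polylines(cr,[pj(P).reshape(-1,1,2)],False,(255,255,0),1)
for x0,x1,w,z in((33+g,46+g,8,95),(43.5+g,46+g,8,99),(54+g,66+g,16,90),(54+g,56.5+g,16,93)):
    cv2.polylines(cr,[pj([[x0,-w,z],[x1,-w,z],[x1,w,z],[x0,w,z]]).reshape(-1,1,2)],True,(0,255,0),1)
cv2.imwrite(f'pics/{tag}_o.png',cr)
E
python3 st.py; python3 ov2.py h 7.5 -1
```

```text
t 6.2833 mould [8.590e+01 1.000e-01 1.391e+02] world [653.6  43.8 139.1] rot [ 3.141 -0.601  2.896] w 16.0 Fm [8.4 3.2 5.8] T [-0.28 -1.2  -0.91] q [-0.02  1.1  -0.02  0.93 -0.14  1.69  1.31]
d 95.12639768157617 E 0.4484767245559194 e 0.027486150303673684 bar [ 82.99762077 108.45824284]
```

View pics/h_o.png

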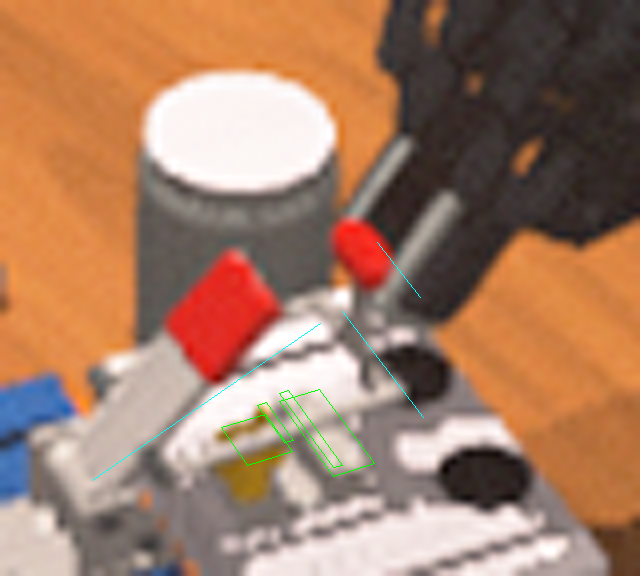

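Run:
```python
from h import *; from link import *
z=np.load('pics/h_side.npz');im,d=z['im'],z['d'];h=cv2.cvtColor(im,cv2.COLOR_RGB2HSV).astype(int)
m=(((h[...,0]<6)|(h[...,0]>174))&(h[...,1]>150)&(h[...,2]>80)).astype(np.uint8)
m[:120]=0;m[215:]=0;m[:,:215]=0;m[:,300:]=0
k,l,st,c=cv2.connectedComponentsWithStats(m)
n=ray('side',[[0,0]])[0]
for i in range(1,k):
    if st[i,4]>5:
        P=w2m(dep('side',np.argwhere(l==i)[:,::-1],d)); P=P[P[:,2]<300]; print(st[i],c[i],np.median(P,axis=0).round(1),P.min(0).round(1),P.max(0).round(1))
        cc,dd=ray('side',[c[i]]); A=w2m(cc)[0];B=w2m(cc+dd)[0]-A; s=-A[1]/B[1]; print('y0 plane',A+s*B)
```

```text
[277 143   7   8  45] [280.  146.2] [ 73.9   0.2 148.9] [ 69.  -12.  140.2] [ 87.3  20.3 154.1]
y0 plane [ 75.20921492   0.         148.1138444 ]
[256 147  14  16 133] [262.44360902 154.2556391 ] [ 35.6  -2.1 142. ] [ 25.7 -13.1  32.9] [ 89.  120.4 150.7]
y0 plane [ 35.98579297   0.         140.13149232]
```

step_arm(
  deltas=[
    [[0.42, 0, 0, 0, 0, 0, 0], [0.42, 0, 0, 0, 0, 0, 0], [0.42, 0, 0, 0, 0, 0, 0], [0.42, 0, 0, 0, 0, 0, 0]],
  ],
)

```text
clock: 6.72
eef_pos: [649.9, 44.4, 137.5]
tool_rot: [-3.141, -0.612, 2.898]
force: [0.8, 1.1, 0.6]
width: 36.1
```

```bash
python3 st.py
cat > red.py <<'E'
from h import *; from link import *
import sys
tag=sys.argv[1];shot(tag)
z=np.load(f'pics/{tag}_side.npz');im,d=z['im'],z['d'];h=cv2.cvtColor(im,cv2.COLOR_RGB2HSV).astype(int)
m=(((h[...,0]<6)|(h[...,0]>174))&(h[...,1]>150)&(h[...,2]>70)).astype(np.uint8)
m[:120]=0;m[215:]=0;m[:,:215]=0;m[:,305:]=0
k,l,st,c=cv2.connectedComponentsWithStats(m)
for i in range(1,k):
    if st[i,4]>5:
        cc,dd=ray('side',[c[i]]); A=w2m(cc)[0];B=w2m(cc+dd)[0]-A; s=-A[1]/B[1]; print(st[i],c[i],'y0 plane',A+s*B)
c=(230,110);cv2.imwrite(f'pics/{tag}_o.png',cv2.resize(im[c[1]:c[1]+75,c[0]:c[0]+90,::-1],None,fx=8,fy=8,interpolation=cv2.INTER_CUBIC))
E
python3 red.py i
```

```text
t 6.7167 mould [ 82.1  -0.2 137.5] world [649.9  44.4 137.5] rot [-3.141 -0.612  2.898] w 36.1 Fm [0.5 1.2 0.6] T [-0.14 -0.53  0.01] q [-0.02  1.1  -0.02  0.93 -0.14  1.7   1.31]
[257 148  15  16 130] [264.34615385 155.24615385] y0 plane [ 40.37534814   0.         136.01954652]
[280 152   4   5  12] [281.16666667 153.58333333] y0 plane [ 79.15560621   0.         127.24296489]
```

View pics/i_o.png

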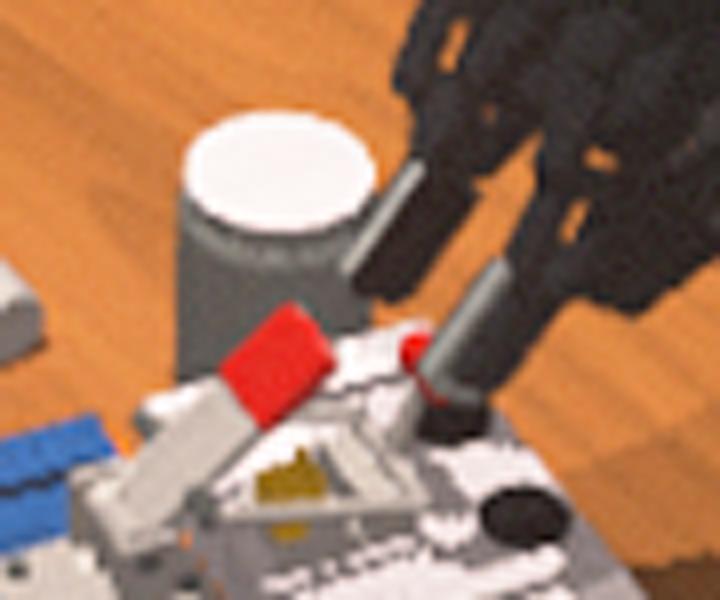

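Run:
```python
from h import *; from link import *
def pl(uv,y):
    cc,dd=ray('side',[uv]); A=w2m(cc)[0];B=w2m(cc+dd)[0]-A; s=(y-A[1])/B[1]; return (A+s*B).round(1)
f=lambda a,b:(a/8+230-.5,b/8+110-.5)
print('roller',pl(f(428,374),0),'far end',pl(f(415,350),8),'bar near',pl(f(420,492),-21),'legnear root',pl(f(212,520),-20),'bar far',pl(f(345,432),20))
for E in(.69,.75,.8,.85,.9):
  for e in (-.25,-.3,-.35): print(E,e,'roller',np.round(path(E,e),1),'bar',round(20*np.cos(E)+65*np.cos(e),1),round(98+20*np.sin(E)+65*np.sin(e),1))
```

```text
roller [ 84.    0.  118.4] far end [ 84.2   8.  120.3] bar near [ 72.1 -21.   98.8] legnear root [ 13.  -20.  110.1] bar far [71.3 20.  86.7]
0.69 -0.25 roller [ 87.8 123.2] bar 78.4 94.6
0.69 -0.3 roller [ 88.3 119.6] bar 77.5 91.5
0.69 -0.35 roller [ 88.6 115.9] bar 76.5 88.4
0.75 -0.25 roller [ 87.  124.1] bar 77.6 95.6
0.75 -0.3 roller [ 87.5 120.5] bar 76.7 92.4
0.75 -0.35 roller [ 87.9 116.8] bar 75.7 89.3
0.8 -0.25 roller [ 86.3 124.8] bar 76.9 96.3
0.8 -0.3 roller [ 86.8 121.2] bar 76.0 93.1
0.8 -0.35 roller [ 87.2 117.6] bar 75.0 90.1
0.85 -0.25 roller [ 85.5 125.5] bar 76.2 96.9
0.85 -0.3 roller [ 86.1 121.9] bar 75.3 93.8
0.85 -0.35 roller [ 86.4 118.2] bar 74.3 90.7
0.9 -0.25 roller [ 84.8 126.2] bar 75.4 97.6
0.9 -0.3 roller [ 85.3 122.5] bar 74.5 94.5
0.9 -0.35 roller [ 85.7 118.9] bar 73.5 91.4
```

step_arm(
  deltas=[
    [[0.42, 1, -0.25, -5, 0, 0, 0], [0.42, 1, -0.25, -5, 0, 0, 0], [0.42, 1, -0.25, -5, 0, 0, 0], [0.42, 0, 0, 0, 0, 0, 0], [0.42, 0, 0, 0, 0, 0, 0]],
  ],
)

```text
clock: 7.23
eef_pos: [653.1, 43.6, 121.7]
tool_rot: [-3.141, -0.612, 2.898]
force: [0.4, 0.4, 0.1]
width: 36.0
```

```bash
python3 st.py; python3 red.py j
```

```text
t 7.2333 mould [ 85.4  -0.2 121.7] world [653.1  43.6 121.7] rot [-3.141 -0.612  2.898] w 36.0 Fm [0.3 0.5 0.1] T [-0.15 -0.6   0.  ] q [-0.02  1.12 -0.02  0.92 -0.14  1.68  1.32]
[257 148  15  16 130] [264.34615385 155.24615385] y0 plane [ 40.37534814   0.         136.01954652]
[280 151   7   8  37] [282.56756757 154.08108108] y0 plane [ 82.56456104   0.         124.74334736]
```

View pics/j_o.png

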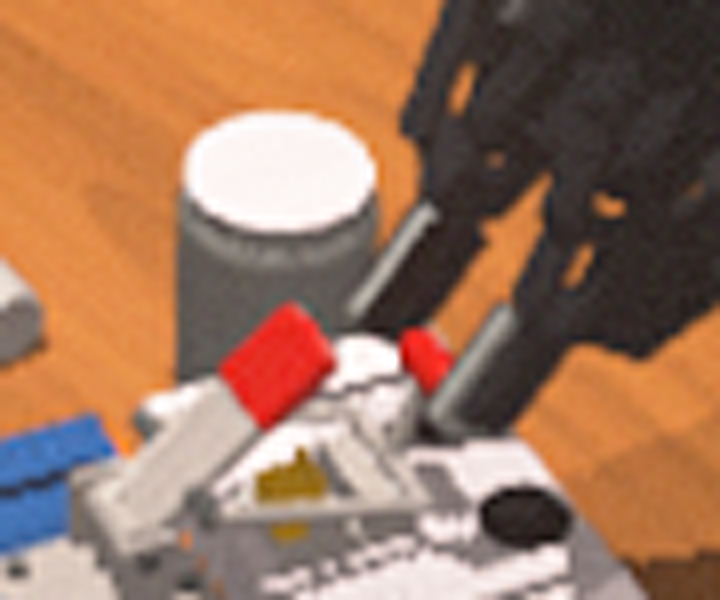

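```bash
cat > dr.py <<'E'
from h import *; import sys
tag=sys.argv[1]; th=float(sys.argv[2]);w=float(sys.argv[3])/2
im=np.load(f'pics/{tag}_side.npz')['im'];c=(230,110);k=8
cr=cv2.resize(im[c[1]:c[1]+75,c[0]:c[0]+90,::-1],None,fx=k,fy=k,interpolation=cv2.INTER_CUBIC)
t=w2m(ctrl.read_state()['eef_pos'])[0]
p=np.array([-np.sin(th),0,-np.cos(th)]);x=np.array([np.cos(th),0,-np.sin(th)]);y=np.array([0,1,0])
for yy in(-w,w):
    P=[t+a*x+b*p+yy*y for a,b in((-11,-20),(-11,8),(11,8),(11,-20))]
    q=((proj('side',m2w(P))-c+.5)*k).astype(np.int32);cv2.polylines(cr,[q.reshape(-1,1,2)],False,(0,255,0),1)
q=((proj('side',m2w([t-12*y,t+12*y]))-c+.5)*k).astype(np.int32);cv2.polylines(cr,[q.reshape(-1,1,2)],False,(255,255,0),2)
cv2.imwrite(f'pics/{tag}_d.png',cr)
E
python3 dr.py j 0.6 36
```

```text
(no output)
```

View pics/j_d.png

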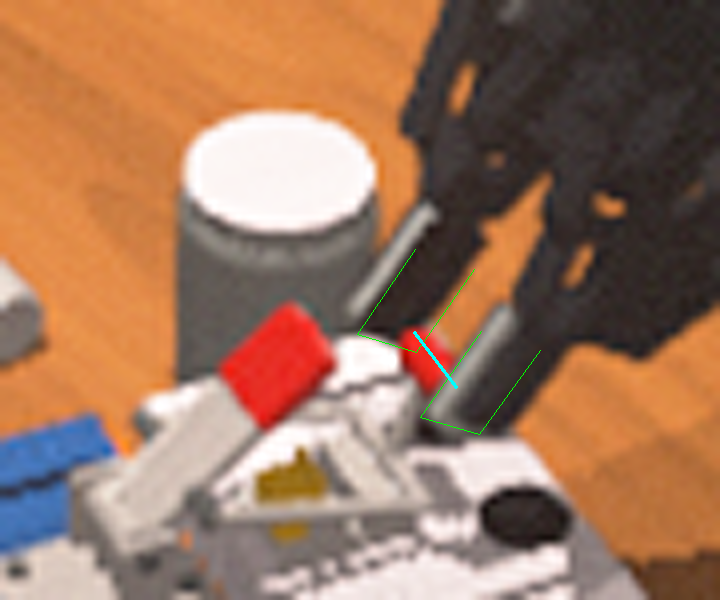

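step_arm(
  deltas=[
    [[0.42, -2, 0.5, -2, 0, 0, 0], [0, 0, 0, 0, 0, 0, 0], [0, 0, 0, 0, 0, 0, 0], [0, 0, 0, 0, 0, 0, 0], [0, 0, 0, 0, 0, 0, 0], [0, 0, 0, 0, 0, 0, 0]],
  ],
)

```text
clock: 7.83
eef_pos: [651.5, 44.5, 120.8]
tool_rot: [3.141, -0.611, 2.899]
force: [-0.3, -0.0, 0.2]
width: 19.6
```

```bash
python3 st.py; python3 red.py k; python3 dr.py k 0.61 24
```

```text
t 7.8333 mould [ 83.7   0.2 120.8] world [651.5  44.5 120.8] rot [ 3.141 -0.611  2.899] w 19.6 Fm [-0.3 -0.1  0.2] T [ 0.03 -0.51 -0.03] q [-0.02  1.12 -0.02  0.94 -0.14  1.68  1.32]
[257 148  15  16 126] [264.20634921 155.3968254 ] y0 plane [ 40.07116692   0.         135.72462771]
[279 151   6   5  22] [281.36363636 152.77272727] y0 plane [ 79.48383466   0.         129.30838784]
```

View pics/k_d.png

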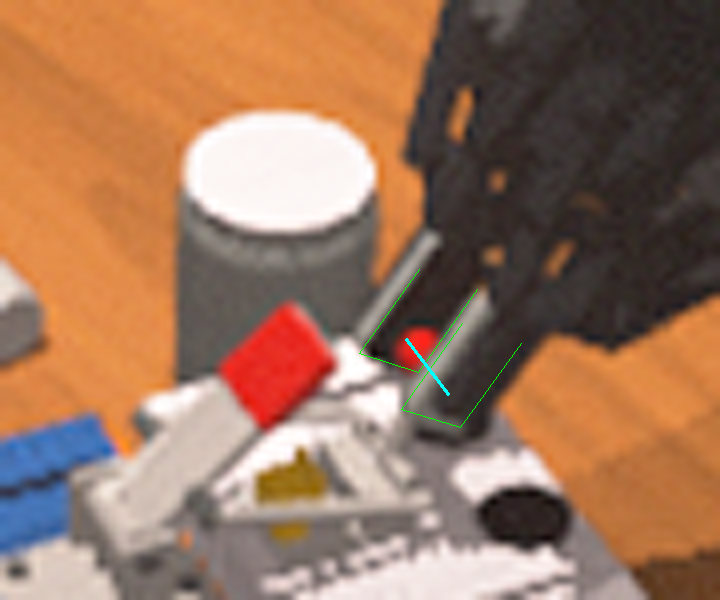

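```bash
python3 -c "
from link import *
print(cfg(83.7,120.8,-1))
for b in [(72,93),(72,98),(68,98),(64,98),(61,98),(59,98),(57,98),(56,98),(57,94),(57.5,90),(57.5,86),(57.5,84)]: print(b,np.round(roller(*b),2))
"
```

```text
(np.float64(86.74981267991303), np.float64(1.016973382399769), np.float64(-0.3420417665636529), array([71.75351798, 93.20866862]))
(72, 93) [ 83.97 120.58   1.    -0.34]
(72, 98) [ 82.06 126.33   1.08  -0.27]
(68, 98) [ 78.74 126.08   1.27  -0.3 ]
(64, 98) [ 75.08 125.95   1.46  -0.31]
(61, 98) [ 72.13 125.93   1.61  -0.31]
(59, 98) [ 70.04 125.97   1.72  -0.31]
(57, 98) [ 67.84 126.04   1.83  -0.3 ]
(56, 98) [ 66.7  126.1    1.88  -0.3 ]
(57, 94) [ 69.79 121.21   1.75  -0.37]
(57.5, 90) [ 72.21 116.22   1.63  -0.44]
(57.5, 86) [ 74.   111.13   1.53  -0.51]
(57.5, 84) [ 74.85 108.56   1.47  -0.55]
```

step_arm(
  deltas=[
    [[0, -0.8, 0.2, 2.7, 0, 0, 0], [0, -0.8, 0.2, 2.7, 0, 0, 0], [0, -1.7, 0.42, 0, 0, 0, 0], [0, -1.7, 0.42, 0, 0, 0, 0], [0, -1.7, 0.42, 0, 0, 0, 0], [0, -1.7, 0.42, 0, 0, 0, 0], [0, 0, 0, 0, 0, 0, 0], [0, 0, 0, 0, 0, 0, 0]],
  ],
)

```text
clock: 8.6
eef_pos: [642.6, 46.6, 126.1]
tool_rot: [3.141, -0.612, 2.899]
force: [1.7, 1.0, -0.1]
width: 19.4
```

```bash
python3 st.py; python3 ov2.py l 7.5 -1
```

```text
t 8.6 mould [7.450e+01 1.000e-01 1.261e+02] world [642.6  46.6 126.1] rot [ 3.141 -0.612  2.899] w 19.4 Fm [ 1.4  1.4 -0.1] T [ 0.08 -0.86 -0.26] q [-0.02  1.1  -0.03  0.97 -0.14  1.66  1.32]
d 79.60179246511437 E 1.4926439512135108 e -0.3116110078264258 bar [63.43111423 98.01044345]
```

View pics/l_o.png

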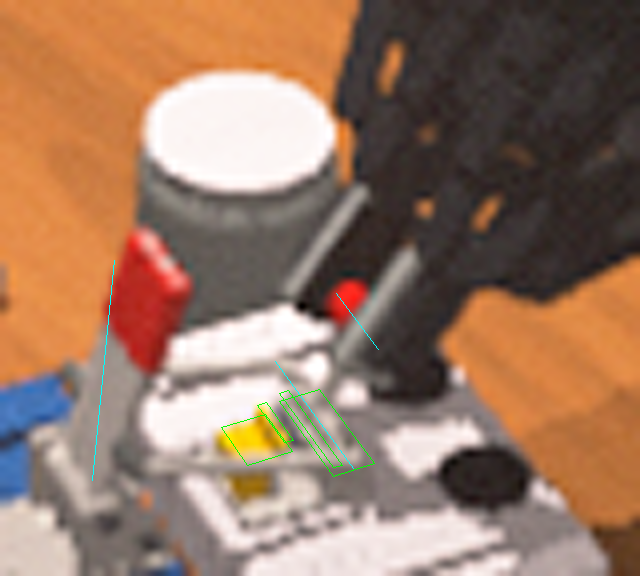

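step_arm(
  deltas=[
    [[0, -1.5, 0.37, 0, 0, 0, 0], [0, -1.5, 0.37, 0, 0, 0, 0], [0, 0, 0, 0, 0, 0, 0]],
  ],
)

```text
clock: 8.95
eef_pos: [639.7, 47.3, 126.1]
tool_rot: [3.141, -0.612, 2.899]
force: [2.0, 0.9, 0.0]
width: 19.5
```

```bash
python3 st.py
```

```text
t 8.95 mould [7.150e+01 1.000e-01 1.261e+02] world [639.7  47.3 126.1] rot [ 3.141 -0.612  2.899] w 19.5 Fm [1.7 1.3 0. ] T [ 0.2  -0.88 -0.29] q [-0.02  1.09 -0.03  0.99 -0.14  1.65  1.32]
```

step_arm(
  deltas=[
    [[0, -1, 0.25, 0, 0, 0, 0], [0, -1, 0.25, 0, 0, 0, 0], [0, 0, 0, 0, 0, 0, 0]],
  ],
)

```text
clock: 9.2
eef_pos: [637.8, 47.7, 126.1]
tool_rot: [3.141, -0.612, 2.899]
force: [2.1, 2.3, -0.0]
width: 19.5
```

```bash
python3 st.py;python3 ov2.py m 7.5 -1
```

```text
t 9.2 mould [6.960e+01 1.000e-01 1.261e+02] world [637.8  47.7 126.1] rot [ 3.141 -0.612  2.899] w 19.5 Fm [ 1.4  2.8 -0. ] T [ 0.17 -0.81 -0.27] q [-0.02  1.09 -0.03  1.   -0.14  1.65  1.32]
d 75.05182538660587 E 1.7380084192165761 e -0.3070061437102949 bar [58.63208963 98.07765398]
```

View pics/m_o.png

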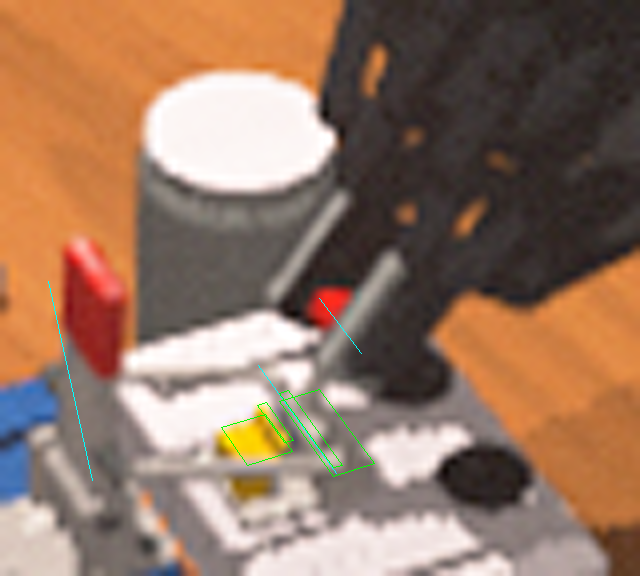

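step_arm(
  deltas=[
    [[0, -1, 0.25, 0, 0, 0, 0], [0, 0, 0, 0, 0, 0, 0]],
  ],
)

```text
clock: 9.47
eef_pos: [637.0, 47.9, 126.0]
tool_rot: [3.141, -0.611, 2.899]
force: [1.0, 2.5, 1.0]
width: 19.8
```

```bash
python3 st.py
```

```text
t 9.4667 mould [6.87e+01 1.00e-01 1.26e+02] world [637.   47.9 126. ] rot [ 3.141 -0.611  2.899] w 19.8 Fm [0.3 2.7 1. ] T [ 0.21 -0.84 -0.31] q [-0.02  1.09 -0.03  1.   -0.14  1.64  1.32]
```

step_arm(
  deltas=[
    [[0, -1, 0.25, 0, 0, 0, 0], [0, 0, 0, 0, 0, 0, 0]],
  ],
)

```text
clock: 9.63
eef_pos: [636.0, 48.1, 126.1]
tool_rot: [3.141, -0.611, 2.899]
force: [2.8, 2.8, 0.1]
width: 19.4
```

```bash
python3 st.py
```

```text
t 9.6333 mould [ 67.7   0.  126.1] world [636.   48.1 126.1] rot [ 3.141 -0.611  2.899] w 19.4 Fm [2.  3.4 0.1] T [ 0.21 -0.82 -0.28] q [-0.02  1.09 -0.03  1.01 -0.14  1.64  1.32]
```

step_arm(
  deltas=[
    [[0, -1, 0.25, 0, 0, 0, 0], [0, 0, 0, 0, 0, 0, 0]],
  ],
)

```text
clock: 9.8
eef_pos: [634.9, 48.4, 126.1]
tool_rot: [3.141, -0.611, 2.899]
force: [2.8, 1.6, 0.3]
width: 19.4
```

```bash
python3 st.py
```

```text
t 9.8 mould [6.660e+01 1.000e-01 1.261e+02] world [634.9  48.4 126.1] rot [ 3.141 -0.611  2.899] w 19.4 Fm [2.3 2.3 0.3] T [ 0.23 -0.8  -0.36] q [-0.03  1.08 -0.03  1.01 -0.14  1.64  1.32]
```

step_arm(
  deltas=[
    [[0, -1, 0.25, 0, 0, 0, 0], [0, 0, 0, 0, 0, 0, 0], [0, 0, 0, 0, 0, 0, 0]],
  ],
)

```text
clock: 10.05
eef_pos: [633.9, 48.6, 126.1]
tool_rot: [3.141, -0.611, 2.899]
force: [0.6, 1.9, 0.7]
width: 19.9
```

```bash
python3 st.py;python3 ov2.py n 7.5 -1
```

```text
t 10.05 mould [ 65.6   0.  126.1] world [633.9  48.6 126.1] rot [ 3.141 -0.611  2.899] w 19.9 Fm [0.1 2.  0.7] T [ 0.3  -0.76 -0.35] q [-0.03  1.08 -0.03  1.02 -0.14  1.63  1.32]
d 71.30857672109406 E 1.9405116815790326 e -0.29341400768982484 bar [54.99503255 97.84917452]
```

View pics/n_o.png

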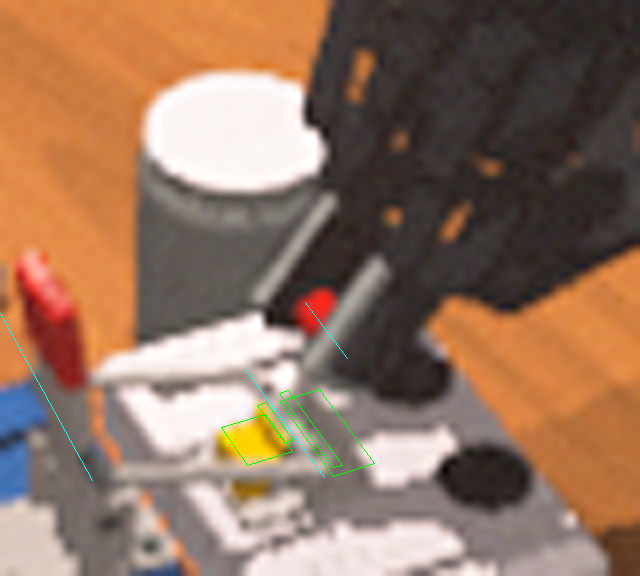

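step_arm(
  deltas=[
    [[0, -1, 0.25, -1, 0, 0, 0], [0, 0, 0, 0, 0, 0, 0]],
  ],
)

```text
clock: 10.32
eef_pos: [633.6, 48.7, 125.2]
tool_rot: [3.141, -0.609, 2.899]
force: [4.3, 1.7, 1.0]
width: 19.5
```

```bash
python3 st.py
```

```text
t 10.3167 mould [ 65.3   0.  125.2] world [633.6  48.7 125.2] rot [ 3.141 -0.609  2.899] w 19.5 Fm [3.8 2.7 1. ] T [ 0.25 -1.   -0.4 ] q [-0.03  1.08 -0.03  1.02 -0.14  1.63  1.32]
```

step_arm(
  deltas=[
    [[0, -1, 0.25, 0, 0, 0, 0], [0, 0, 0, 0, 0, 0, 0]],
  ],
)

```text
clock: 10.48
eef_pos: [633.5, 48.7, 125.2]
tool_rot: [3.141, -0.607, 2.898]
force: [5.5, 1.9, 1.3]
width: 19.5
```

```bash
python3 st.py
```

```text
t 10.4833 mould [ 65.2   0.  125.2] world [633.5  48.7 125.2] rot [ 3.141 -0.607  2.898] w 19.5 Fm [4.8 3.1 1.3] T [ 0.16 -1.4  -0.38] q [-0.03  1.08 -0.03  1.02 -0.14  1.63  1.32]
```

step_arm(
  deltas=[
    [[0, -1, 0.25, 0, 0, 0, 0], [0, 0, 0, 0, 0, 0, 0]],
  ],
)

```text
clock: 10.65
eef_pos: [633.4, 48.7, 125.2]
tool_rot: [3.141, -0.605, 2.898]
force: [7.7, 0.9, 1.2]
width: 19.6
```

```bash
python3 st.py;python3 ov2.py o 7.5 -1
```

```text
t 10.65 mould [ 65.   -0.  125.2] world [633.4  48.7 125.2] rot [ 3.141 -0.605  2.898] w 19.6 Fm [7.3 2.7 1.2] T [ 0.08 -1.76 -0.33] q [-0.03  1.08 -0.03  1.03 -0.14  1.62  1.32]
d 70.49083928055488 E 1.9742010124384994 e -0.3006179940300735 bar [54.23394896 97.14741096]
```

View pics/o_o.png

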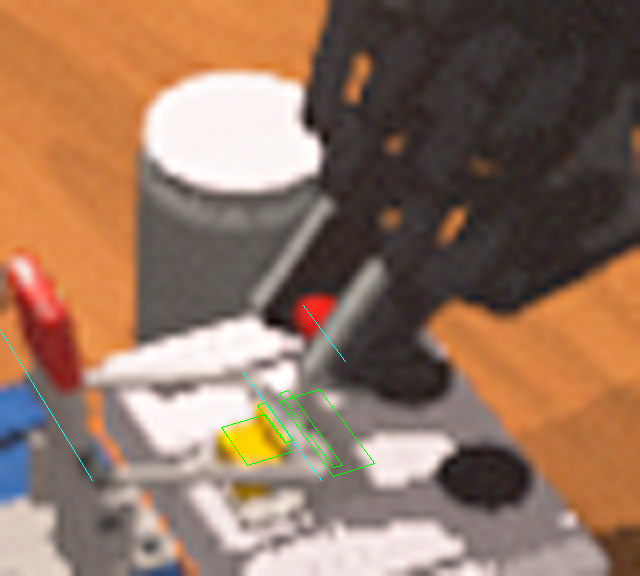

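```bash
python3 -c "
from link import *
print(cfg(65.2,125.2,-1))
for z in (97,95,93,91,89,87,85,84,83):
  for x in (55.2,): print((x,z),np.round(roller(x,z),2))
"
```

```text
(np.float64(70.64616054676999), np.float64(1.9653576990943822), np.float64(-0.3016951842530198), array([54.37615411, 97.14925384]))
(55.2, 97) [ 66.26 124.96   1.91  -0.31]
(55.2, 95) [ 67.28 122.53   1.87  -0.35]
(55.2, 93) [ 68.29 120.07   1.83  -0.38]
(55.2, 91) [ 69.29 117.56   1.78  -0.42]
(55.2, 89) [ 70.27 115.02   1.73  -0.46]
(55.2, 87) [ 71.22 112.44   1.67  -0.5 ]
(55.2, 85) [ 72.15 109.84   1.61  -0.53]
(55.2, 84) [ 72.6  108.52   1.58  -0.55]
(55.2, 83) [ 73.04 107.2    1.55  -0.57]
```

step_arm(
  deltas=[
    [[0, 1.8, -0.45, 0, 0, 0, 0], [0, 1.8, -0.45, 0, 0, 0, 0], [0, 0.5, -0.12, -1.2, 0, 0, 0], [0, 0.5, -0.12, -1.2, 0, 0, 0], [0, 0, 0, 0, 0, 0, 0]],
  ],
)

```text
clock: 11.17
eef_pos: [635.0, 48.3, 122.1]
tool_rot: [-3.141, -0.613, 2.899]
force: [-0.6, 3.2, -0.4]
width: 19.5
```

```bash
python3 st.py
```

```text
t 11.1667 mould [ 66.7   0.  122.1] world [635.   48.3 122.1] rot [-3.141 -0.613  2.899] w 19.5 Fm [-1.3  2.9 -0.4] T [ 0.36 -0.35 -0.32] q [-0.02  1.09 -0.03  1.01 -0.14  1.63  1.32]
```

step_arm(
  deltas=[
    [[0, 0.5, -0.12, -1.2, 0, 0, 0], [0, 0.5, -0.12, -1.2, 0, 0, 0], [0, 0, 0, 0, 0, 0, 0]],
  ],
)

```text
clock: 11.42
eef_pos: [636.3, 48.0, 119.9]
tool_rot: [-3.142, -0.612, 2.899]
force: [-1.0, 2.8, 1.2]
width: 19.6
```

```bash
python3 st.py; python3 ov2.py p 7.5 -1
```

```text
t 11.4167 mould [ 68.1  -0.  119.9] world [636.3  48.  119.9] rot [-3.142 -0.612  2.899] w 19.6 Fm [-1.7  2.5  1.2] T [ 0.44 -0.16 -0.35] q [-0.02  1.09 -0.03  1.01 -0.14  1.63  1.32]
d 71.7656586367131 E 1.829004233593015 e -0.38204377640120657 bar [55.20683459 93.10383381]
```

View pics/p_o.png

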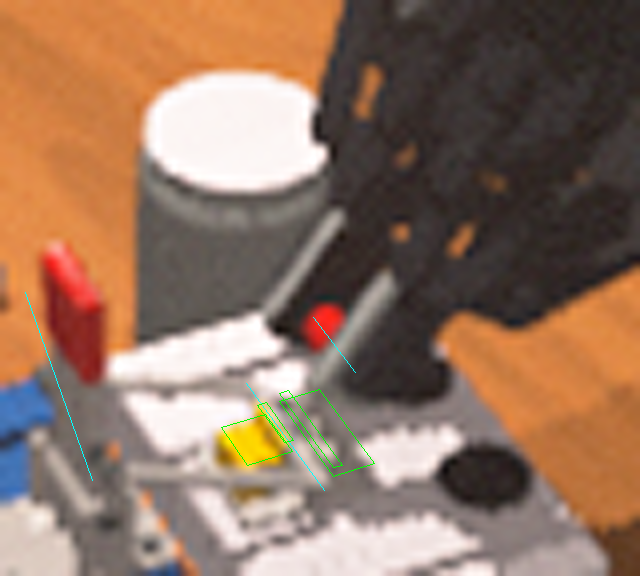

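step_arm(
  deltas=[
    [[0, 0.5, -0.12, -1.2, 0, 0, 0], [0, 0, 0, 0, 0, 0, 0]],
  ],
)

```text
clock: 11.68
eef_pos: [637.3, 47.8, 118.9]
tool_rot: [3.141, -0.611, 2.899]
force: [0.1, 2.3, 2.0]
width: 19.7
```

```bash
python3 st.py
```

```text
t 11.6833 mould [ 69.1   0.  118.9] world [637.3  47.8 118.9] rot [ 3.141 -0.611  2.899] w 19.7 Fm [-0.5  2.3  2. ] T [ 0.49 -0.21 -0.31] q [-0.02  1.1  -0.03  1.   -0.14  1.63  1.32]
```

step_arm(
  deltas=[
    [[0, 0.5, -0.12, -1.2, 0, 0, 0], [0, 0, 0, 0, 0, 0, 0]],
  ],
)

```text
clock: 11.85
eef_pos: [637.9, 47.6, 117.7]
tool_rot: [3.141, -0.611, 2.898]
force: [-1.0, 2.7, 1.2]
width: 19.3
```

```bash
python3 st.py
```

```text
t 11.85 mould [ 69.7  -0.  117.7] world [637.9  47.6 117.7] rot [ 3.141 -0.611  2.898] w 19.3 Fm [-1.6  2.4  1.2] T [ 0.42 -0.2  -0.28] q [-0.02  1.1  -0.03  1.   -0.14  1.63  1.32]
```

step_arm(
  deltas=[
    [[0, 0.5, -0.12, -1.2, 0, 0, 0], [0, 0, 0, 0, 0, 0, 0]],
  ],
)

```text
clock: 12.02
eef_pos: [638.3, 47.5, 116.5]
tool_rot: [3.141, -0.611, 2.899]
force: [-0.7, 2.2, 1.1]
width: 19.4
```

```bash
python3 st.py
```

```text
t 12.0167 mould [ 70.2   0.  116.5] world [638.3  47.5 116.5] rot [ 3.141 -0.611  2.899] w 19.4 Fm [-1.2  2.   1.1] T [ 0.4  -0.24 -0.33] q [-0.02  1.1  -0.03  1.   -0.14  1.63  1.32]
```

step_arm(
  deltas=[
    [[0, 0.5, -0.12, -1.2, 0, 0, 0], [0, 0, 0, 0, 0, 0, 0]],
  ],
)

```text
clock: 12.18
eef_pos: [638.8, 47.4, 115.3]
tool_rot: [3.142, -0.611, 2.898]
force: [0.1, 2.0, 1.4]
width: 19.7
```

```bash
python3 st.py
```

```text
t 12.1833 mould [ 70.7  -0.  115.3] world [638.8  47.4 115.3] rot [ 3.142 -0.611  2.898] w 19.7 Fm [-0.4  1.9  1.4] T [ 0.41 -0.19 -0.29] q [-0.02  1.1  -0.03  1.   -0.14  1.63  1.32]
```

step_arm(
  deltas=[
    [[0, 0.5, -0.12, -1.2, 0, 0, 0], [0, 0, 0, 0, 0, 0, 0]],
  ],
)

```text
clock: 12.35
eef_pos: [639.3, 47.3, 114.0]
tool_rot: [3.142, -0.611, 2.898]
force: [-0.7, 3.0, 1.8]
width: 19.4
```

```bash
python3 st.py;python3 ov2.py q 7.5 -1
```

```text
t 12.35 mould [ 71.1   0.  114. ] world [639.3  47.3 114. ] rot [ 3.142 -0.611  2.898] w 19.4 Fm [-1.4  2.7  1.8] T [ 0.4  -0.16 -0.36] q [-0.02  1.1  -0.03  1.   -0.14  1.63  1.32]
d 72.98101530948087 E 1.678708895392175 e -0.47133642292685285 bar [55.75848094 88.3686312 ]
```

View pics/q_o.png

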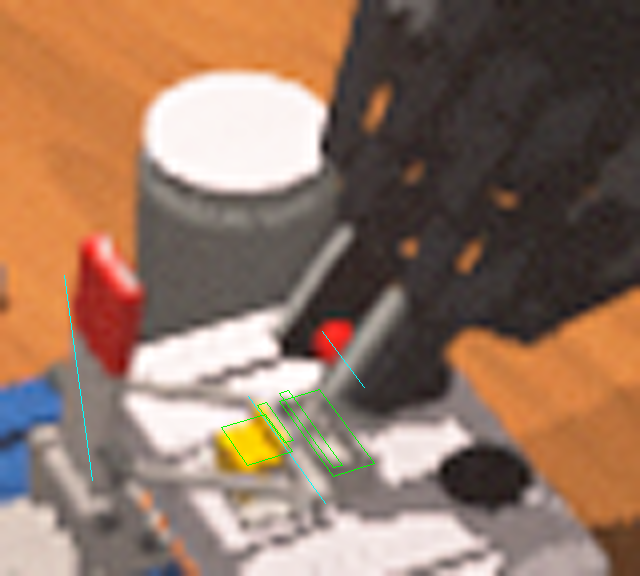

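step_arm(
  deltas=[
    [[0, 0.45, -0.11, -1.2, 0, 0, 0], [0, 0.45, -0.11, -1.2, 0, 0, 0], [0, 0, 0, 0, 0, 0, 0]],
  ],
)

```text
clock: 12.7
eef_pos: [640.6, 47.0, 111.4]
tool_rot: [3.141, -0.61, 2.898]
force: [2.1, 1.5, 2.0]
width: 19.4
```

```bash
python3 st.py
```

```text
t 12.7 mould [7.240e+01 1.000e-01 1.114e+02] world [640.6  47.  111.4] rot [ 3.141 -0.61   2.898] w 19.4 Fm [1.7 2.  2. ] T [ 0.38 -0.5  -0.41] q [-0.02  1.11 -0.03  0.99 -0.14  1.63  1.32]
```

step_arm(
  deltas=[
    [[0, 0.45, -0.11, -1.2, 0, 0, 0], [0, 0, 0, 0, 0, 0, 0]],
  ],
)

```text
clock: 12.87
eef_pos: [640.8, 47.0, 110.3]
tool_rot: [3.141, -0.61, 2.898]
force: [1.6, 2.7, 2.2]
width: 19.4
```

```bash
python3 st.py
```

```text
t 12.8667 mould [7.270e+01 1.000e-01 1.103e+02] world [640.8  47.  110.3] rot [ 3.141 -0.61   2.898] w 19.4 Fm [0.9 3.  2.2] T [ 0.36 -0.43 -0.5 ] q [-0.02  1.11 -0.03  0.99 -0.14  1.63  1.32]
```

step_arm(
  deltas=[
    [[0, 0.45, -0.11, -1.2, 0, 0, 0], [0, 0, 0, 0, 0, 0, 0]],
  ],
)

```text
clock: 13.03
eef_pos: [641.0, 46.9, 109.3]
tool_rot: [3.141, -0.611, 2.899]
force: [0.6, 2.6, 1.9]
width: 19.5
```

```bash
python3 st.py
```

```text
t 13.0333 mould [7.290e+01 1.000e-01 1.093e+02] world [641.   46.9 109.3] rot [ 3.141 -0.611  2.899] w 19.5 Fm [-0.   2.7  1.9] T [ 0.4  -0.19 -0.53] q [-0.02  1.11 -0.03  0.99 -0.14  1.63  1.32]
```

step_arm(
  deltas=[
    [[0, 0.45, -0.11, -1.2, 0, 0, 0], [0, 0, 0, 0, 0, 0, 0]],
  ],
)

```text
clock: 13.2
eef_pos: [641.1, 46.9, 109.1]
tool_rot: [3.141, -0.612, 2.899]
force: [0.4, 2.5, 5.6]
width: 19.2
```

```bash
python3 st.py
```

```text
t 13.2 mould [7.300e+01 1.000e-01 1.091e+02] world [641.1  46.9 109.1] rot [ 3.141 -0.612  2.899] w 19.2 Fm [-0.2  2.5  5.6] T [ 0.45  0.46 -0.43] q [-0.02  1.11 -0.03  0.99 -0.14  1.63  1.32]
```

step_arm(
  deltas=[
    [[0, 0.45, -0.11, -1.2, 0, 0, 0], [0, 0, 0, 0, 0, 0, 0]],
  ],
)

```text
clock: 13.37
eef_pos: [641.2, 46.9, 109.0]
tool_rot: [3.141, -0.614, 2.899]
force: [-1.7, 2.8, 9.6]
width: 19.4
```

```bash
python3 st.py;python3 ov2.py r 7.5 -1
```

```text
t 13.3667 mould [7.31e+01 1.00e-01 1.09e+02] world [641.2  46.9 109. ] rot [ 3.141 -0.614  2.899] w 19.4 Fm [-2.3  2.3  9.6] T [ 0.56  1.1  -0.42] q [-0.02  1.12 -0.03  0.99 -0.14  1.63  1.32]
d 73.87145278772397 E 1.5608015206383101 e -0.5442944786877943 bar [55.80692694 84.34104873]
```

View pics/r_o.png

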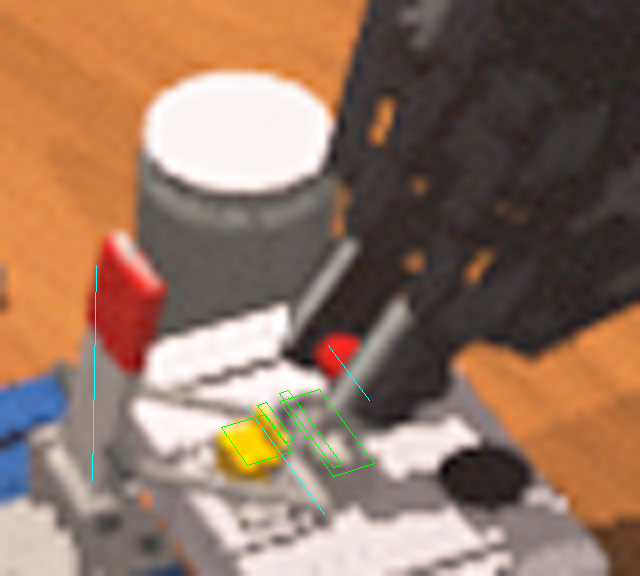

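```bash
python3 -c "
from link import *
for x in (55.8,54,52,50.5,49.6,49): print(x,np.round(roller(x,84.4),2))
"
```

```text
55.8 [ 73.02 109.05   1.56  -0.54]
54 [ 71.19 109.07   1.66  -0.54]
52 [ 69.05 109.16   1.77  -0.54]
50.5 [ 67.36 109.29   1.86  -0.53]
49.6 [ 66.3  109.4    1.91  -0.52]
49 [ 65.57 109.49   1.96  -0.52]
```

step_arm(
  deltas=[
    [[0, 0, 0, 1.7, 0, 0, 0], [0, -1.2, 0.3, 0, 0, 0, 0], [0, -1.2, 0.3, 0, 0, 0, 0], [0, -1.2, 0.3, 0.1, 0, 0, 0], [0, 0, 0, 0, 0, 0, 0]],
  ],
)

```text
clock: 13.88
eef_pos: [639.2, 47.3, 109.1]
tool_rot: [3.141, -0.608, 2.898]
force: [4.5, 0.8, 4.6]
width: 19.8
```

```bash
python3 st.py
```

```text
t 13.8833 mould [ 71.    0.  109.1] world [639.2  47.3 109.1] rot [ 3.141 -0.608  2.898] w 19.8 Fm [4.1 1.9 4.6] T [ 0.32 -0.46 -0.47] q [-0.02  1.11 -0.03  1.   -0.14  1.62  1.32]
```

step_arm(
  deltas=[
    [[0, -1.2, 0.3, 0.1, 0, 0, 0], [0, -1, 0.25, 0.1, 0, 0, 0], [0, 0, 0, 0, 0, 0, 0]],
  ],
)

```text
clock: 14.13
eef_pos: [636.0, 48.2, 109.1]
tool_rot: [3.141, -0.611, 2.899]
force: [4.0, 2.8, 5.3]
width: 19.7
```

```bash
python3 st.py
```

```text
t 14.1333 mould [6.770e+01 1.000e-01 1.091e+02] world [636.   48.2 109.1] rot [ 3.141 -0.611  2.899] w 19.7 Fm [3.2 3.7 5.3] T [ 0.38 -0.42 -0.53] q [-0.02  1.1  -0.03  1.01 -0.14  1.62  1.32]
```

step_arm(
  deltas=[
    [[0, -1, 0.25, 0.1, 0, 0, 0], [0, 0, 0, 0, 0, 0, 0]],
  ],
)

```text
clock: 14.3
eef_pos: [635.0, 48.4, 109.2]
tool_rot: [3.141, -0.611, 2.899]
force: [3.3, 2.6, 5.2]
width: 19.7
```

```bash
python3 st.py
```

```text
t 14.3 mould [6.670e+01 1.000e-01 1.092e+02] world [635.   48.4 109.2] rot [ 3.141 -0.611  2.899] w 19.7 Fm [2.6 3.4 5.2] T [ 0.42 -0.36 -0.55] q [-0.03  1.1  -0.03  1.02 -0.14  1.61  1.32]
```

step_arm(
  deltas=[
    [[0, -1, 0.25, 0.1, 0, 0, 0], [0, 0, 0, 0, 0, 0, 0]],
  ],
)

```text
clock: 14.47
eef_pos: [634.8, 48.4, 109.2]
tool_rot: [3.141, -0.609, 2.899]
force: [5.4, 1.7, 5.4]
width: 19.4
```

```bash
python3 st.py
```

```text
t 14.4667 mould [6.650e+01 1.000e-01 1.092e+02] world [634.8  48.4 109.2] rot [ 3.141 -0.609  2.899] w 19.4 Fm [4.9 3.  5.4] T [ 0.29 -0.74 -0.56] q [-0.03  1.1  -0.03  1.02 -0.14  1.61  1.32]
```

step_arm(
  deltas=[
    [[0, -1, 0.25, 0.1, 0, 0, 0], [0, 0, 0, 0, 0, 0, 0]],
  ],
)

```text
clock: 14.63
eef_pos: [634.7, 48.4, 109.3]
tool_rot: [3.141, -0.606, 2.898]
force: [7.2, 2.4, 4.3]
width: 19.4
```

```bash
python3 st.py;python3 ov2.py s 7.5 -1
```

```text
t 14.6333 mould [ 66.4   0.  109.3] world [634.7  48.4 109.3] rot [ 3.141 -0.606  2.898] w 19.4 Fm [6.4 4.1 4.3] T [ 0.23 -1.18 -0.54] q [-0.03  1.1  -0.03  1.02 -0.14  1.61  1.32]
d 67.3897622283138 E 1.9052369040303165 e -0.5253814128930694 bar [49.66881025 84.29158575]
```

View pics/s_o.png

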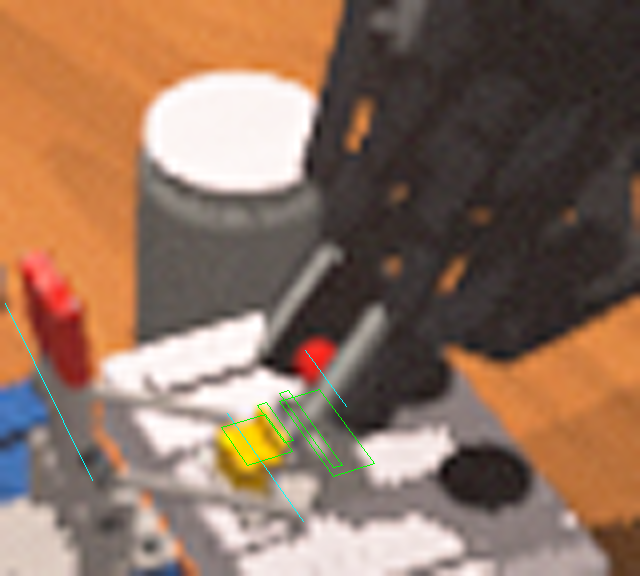

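step_arm(
  deltas=[
    [[0, 1.5, -0.37, 0, 0, 0, 0], [0.42, 0, 0, 0, 0, 0, 0], [0.42, 0, 0, 0, 0, 0, 0], [0.42, 0, 0, 0, 0, 0, 0], [0.42, 0, 0, 0, 0, 0, 0], [0.42, 5, -1.25, 8, 0, 0, 0], [0.42, 10, -2.5, 15, 0, 0, 0], [0.42, 14, -3.5, 20, 0, 0, 0], [0.42, 0, 0, 20, 0, 0, 0], [0.42, 0, 0, 30, 0, 0, 0]],
  ],
)

```text
clock: 15.57
eef_pos: [662.7, 40.4, 200.4]
tool_rot: [-3.139, -0.615, 2.896]
force: [0.6, 0.4, -0.7]
width: 35.9
```

```bash
python3 st.py;python3 red.py t
```

```text
t 15.5667 mould [ 95.5  -1.1 200.4] world [662.7  40.4 200.4] rot [-3.139 -0.615  2.896] w 35.9 Fm [ 0.4  0.5 -0.7] T [-0.14 -0.64 -0.02] q [-0.02  1.08 -0.02  0.82 -0.14  1.84  1.3 ]
[238 147   8  16  64] [241.5      155.328125] y0 plane [-10.00971285   0.         153.04074078]
[272 158   8   8  40] [275.55  161.525] y0 plane [ 67.10698112   0.         109.78951842]
```

View pics/t_o.png

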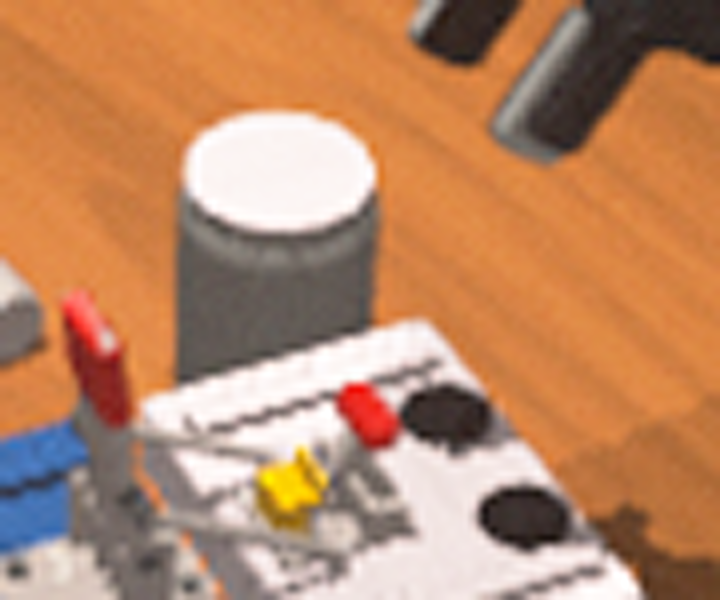

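step_arm(
  deltas=[
    [[0, 0, 0, 5, -0.0184, -0.074, 0], [0, 0, 0, 5, -0.0184, -0.074, 0], [0, -9, 2.23, 0, -0.0184, -0.074, 0], [0, -9, 2.23, 0, -0.0184, -0.074, 0], [0, -9, 2.23, 0, -0.0184, -0.074, 0], [0, -9, 2.23, 0, -0.0184, -0.074, 0], [0, -9, 2.23, 0, -0.0184, -0.074, 0], [0, -9, 2.23, 0, -0.0184, -0.074, 0], [0, -9, 2.23, 0, 0, 0, 0], [0, -9, 2.23, 0, 0, 0, 0]],
  ],
)

```text
clock: 16.5
eef_pos: [589.6, 59.3, 212.6]
tool_rot: [-3.141, -0.002, 2.9]
force: [0.2, 0.2, 0.6]
width: -0.2
```

step_arm(
  deltas=[
    [[0, 0, 0, -12, 0, 0, 0], [0, 0, 0, -12, 0, 0, 0], [0, 0, 0, -12, 0, 0, 0], [0, 0, 0, 0, 0, 0, 0], [0, 0, 0, 0, 0, 0, 0], [0, 0, 0, 0, 0, 0, 0]],
  ],
)

```text
clock: 17.0
eef_pos: [592.1, 58.8, 176.5]
tool_rot: [-3.141, -0.001, 2.898]
force: [-0.5, -1.1, 0.4]
width: -0.0
```

```bash
python3 st.py;python3 red.py u
```

```text
t 17.0 mould [ 2.250e+01 -1.000e-01  1.765e+02] world [592.1  58.8 176.5] rot [-3.141e+00 -1.000e-03  2.898e+00] w -0.0 Fm [-0.3 -1.2  0.4] T [-0.03  0.04 -0.03] q [-0.17  0.62  0.04  1.74 -0.03  0.78  1.21]
[238 147   8  16  70] [241.42857143 154.9       ] y0 plane [-10.15764837   0.         154.19126966]
[272 158   8   8  38] [275.57894737 161.60526316] y0 plane [ 67.18735939   0.         109.5400666 ]
```

View pics/u_o.png

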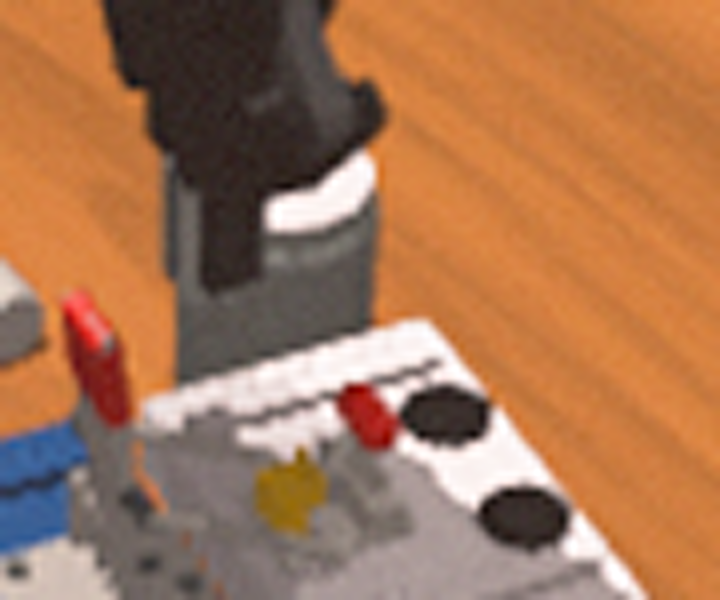

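```bash
python3 -c "
import numpy as np
pv=None
for E in list(np.arange(1.75,3.11,.1))+[3.14]:
  x=-1.5+58*np.cos(E)+4*np.sin(E)+11;z=98+58*np.sin(E)-4*np.cos(E)+8
  print(round(E,2),round(x,1),round(z,1), None if pv is None else (round((x-pv[0])*.9706,2),round(-(x-pv[0])*.2406,2),round(z-pv[1],2))); pv=(x,z)
"
```

```text
1.75 3.1 163.8 None
1.85 -2.6 162.9 (np.float64(-5.57), np.float64(1.38), np.float64(-0.93))
1.95 -8.3 161.4 (np.float64(-5.45), np.float64(1.35), np.float64(-1.5))
2.05 -13.7 159.3 (np.float64(-5.28), np.float64(1.31), np.float64(-2.05))
2.15 -18.9 156.7 (np.float64(-5.05), np.float64(1.25), np.float64(-2.58))
2.25 -23.8 153.6 (np.float64(-4.78), np.float64(1.18), np.float64(-3.09))
2.35 -28.4 150.1 (np.float64(-4.45), np.float64(1.1), np.float64(-3.56))
2.45 -32.6 146.1 (np.float64(-4.09), np.float64(1.01), np.float64(-4.01))
2.55 -36.4 141.7 (np.float64(-3.68), np.float64(0.91), np.float64(-4.41))
2.65 -39.7 136.9 (np.float64(-3.23), np.float64(0.8), np.float64(-4.76))
2.75 -42.6 131.8 (np.float64(-2.76), np.float64(0.68), np.float64(-5.07))
2.85 -44.9 126.5 (np.float64(-2.25), np.float64(0.56), np.float64(-5.33))
2.95 -46.7 121.0 (np.float64(-1.72), np.float64(0.43), np.float64(-5.53))
3.05 -47.9 115.3 (np.float64(-1.18), np.float64(0.29), np.float64(-5.68))
3.14 -48.5 110.1 (np.float64(-0.58), np.float64(0.14), np.float64(-5.2))
```

step_arm(
  deltas=[
    [[0, -2, 0.5, -7, 0, 0, 0], [0, -5, 1.24, -5, 0, 0, 0], [0, -4, 1, 0, 0, 0, 0], [0, -2, 0.5, 0, 0, 0, 0], [0, 0, 0, 0, 0, 0, 0], [0, 0, 0, 0, 0, 0, 0]],
  ],
)

```text
clock: 17.6
eef_pos: [578.6, 62.4, 164.5]
tool_rot: [-3.141, -0.001, 2.899]
force: [-0.0, -0.4, 0.7]
width: 0.0
```

```bash
python3 st.py
```

```text
t 17.6 mould [8.600e+00 1.000e-01 1.645e+02] world [578.6  62.4 164.5] rot [-3.141e+00 -1.000e-03  2.899e+00] w 0.0 Fm [ 0.1 -0.4  0.7] T [-0.01  0.01  0.01] q [-0.18  0.62  0.03  1.79 -0.03  0.73  1.2 ]
```

step_arm(
  deltas=[
    [[0, -2.7, 0.67, -0.3, 0, 0, 0], [0, -2.7, 0.67, -0.4, 0, 0, 0], [0, -2.8, 0.69, -0.5, 0, 0, 0], [0, -2.8, 0.69, -0.5, 0, 0, 0], [0, -2.7, 0.67, -0.7, 0, 0, 0], [0, -2.7, 0.67, -0.8, 0, 0, 0], [0, 0, 0, 0, 0, 0, 0]],
  ],
)

```text
clock: 18.18
eef_pos: [564.5, 65.8, 162.1]
tool_rot: [3.141, 0.005, 2.898]
force: [4.0, -1.2, 1.2]
width: 0.1
```

```bash
python3 st.py;python3 red.py v
```

```text
t 18.1833 mould [ -5.9  -0.  162.1] world [564.5  65.8 162.1] rot [3.141 0.005 2.898] w 0.1 Fm [ 4.2 -0.2  1.2] T [-0.32 -0.98 -0.07] q [-0.19  0.61  0.04  1.83 -0.03  0.7   1.19]
[232 151   3   4   6] [233.16666667 152.33333333] y0 plane [-27.53590477   0.         166.61406465]
[235 155   7  10  38] [238.34210526 159.65789474] y0 plane [-16.85278406   0.         144.19887003]
[271 157   7   8  38] [274.23684211 160.39473684] y0 plane [ 63.84195736   0.         114.03917708]
```

View pics/v_o.png

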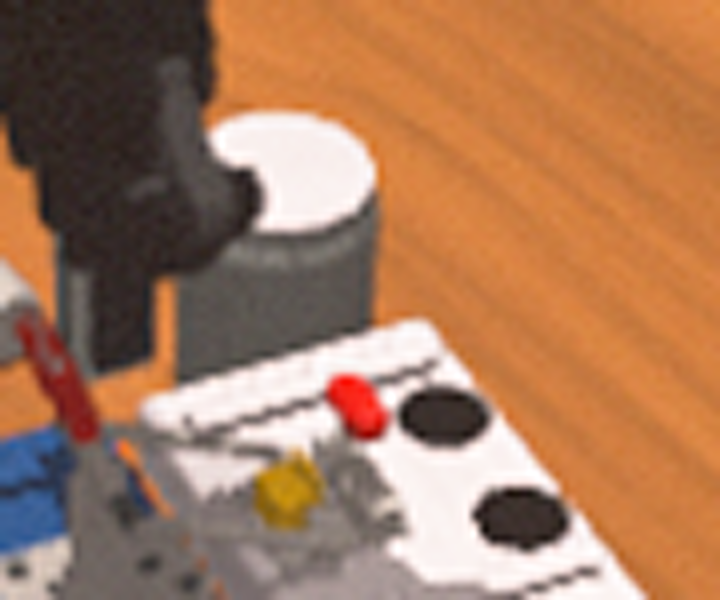

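step_arm(
  deltas=[
    [[0, -2.7, 0.67, -1.0, 0, 0, 0], [0, -2.6, 0.65, -1.1, 0, 0, 0], [0, -2.6, 0.64, -1.2, 0, 0, 0], [0, -2.5, 0.62, -1.3, 0, 0, 0], [0, -2.4, 0.6, -1.5, 0, 0, 0], [0, -2.4, 0.6, -1.6, 0, 0, 0], [0, 0, 0, 0, 0, 0, 0]],
  ],
)

```text
clock: 18.87
eef_pos: [547.3, 70.1, 153.9]
tool_rot: [3.142, 0.0, 2.898]
force: [1.4, -0.2, 3.6]
width: -0.3
```

```bash
python3 st.py;python3 red.py w
```

```text
t 18.8667 mould [-2.360e+01  1.000e-01  1.539e+02] world [547.3  70.1 153.9] rot [3.142 0.    2.898] w -0.3 Fm [1.4 0.2 3.6] T [-0.19 -0.35 -0.  ] q [-0.2   0.6   0.03  1.88 -0.03  0.66  1.18]
[223 156  13  14  63] [228.98412698 162.34920635] y0 plane [-36.83504526   0.         144.20486614]
[269 157   7   8  38] [271.84210526 160.71052632] y0 plane [ 58.25653414   0.         115.13127099]
```

View pics/w_o.png

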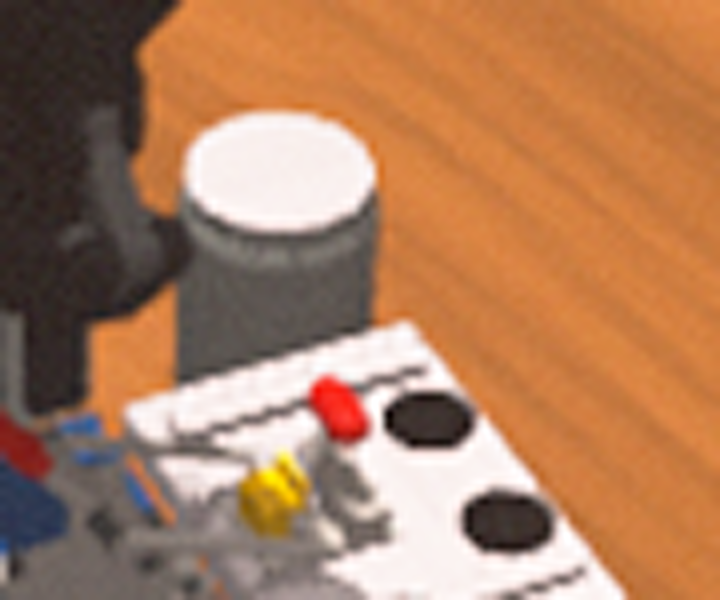

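step_arm(
  deltas=[
    [[0, -2.3, 0.57, -1.7, 0, 0, 0], [0, -2.2, 0.55, -1.8, 0, 0, 0], [0, -2.1, 0.52, -1.9, 0, 0, 0], [0, -2, 0.5, -2.1, 0, 0, 0], [0, -1.9, 0.47, -2.2, 0, 0, 0], [0, -1.8, 0.45, -2.2, 0, 0, 0], [0, -1.7, 0.42, -2.3, 0, 0, 0], [0, -1.6, 0.4, -2.4, 0, 0, 0], [0, 0, 0, 0, 0, 0, 0]],
  ],
)

```text
clock: 19.72
eef_pos: [531.8, 74.0, 137.3]
tool_rot: [3.142, 0.0, 2.898]
force: [1.0, -1.2, 9.0]
width: 0.0
```

```bash
python3 st.py
```

```text
t 19.7167 mould [-3.960e+01  1.000e-01  1.373e+02] world [531.8  74.  137.3] rot [3.142 0.    2.898] w 0.0 Fm [ 1.3 -0.9  9. ] T [-0.22 -0.16  0.03] q [-0.21  0.61  0.03  1.93 -0.03  0.6   1.17]
```

step_arm(
  deltas=[
    [[0, -1.5, 0.37, -2.5, 0, 0, 0], [0, -1.4, 0.35, -2.5, 0, 0, 0], [0, -1.2, 0.3, -2.6, 0, 0, 0], [0, -1.1, 0.27, -2.7, 0, 0, 0], [0, 0, 0, 0, 0, 0, 0]],
  ],
)

```text
clock: 20.13
eef_pos: [526.1, 75.4, 126.2]
tool_rot: [-3.141, -0.001, 2.899]
force: [1.9, -0.6, 1.4]
width: -0.1
```

```bash
python3 st.py; python3 red.py x; python3 -c "
import cv2,numpy as np
im=np.load('pics/x_side.npz')['im'];cv2.imwrite('pics/x2.png',cv2.resize(im[115:215,190:300,::-1],None,fx=6,fy=6,interpolation=cv2.INTER_CUBIC))"
```

```text
t 20.1333 mould [-45.5   0.  126.2] world [526.1  75.4 126.2] rot [-3.141e+00 -1.000e-03  2.899e+00] w -0.1 Fm [ 1.9 -0.1  1.4] T [-0.16 -0.46 -0.03] q [-0.22  0.62  0.03  1.95 -0.03  0.57  1.17]
[265 157   7   8  40] [268.125 160.55 ] y0 plane [ 49.57218539   0.         118.61075263]
[215 172  13   9  73] [220.02739726 176.98630137] y0 plane [-56.93940151   0.         112.56913713]
```

View pics/x2.png

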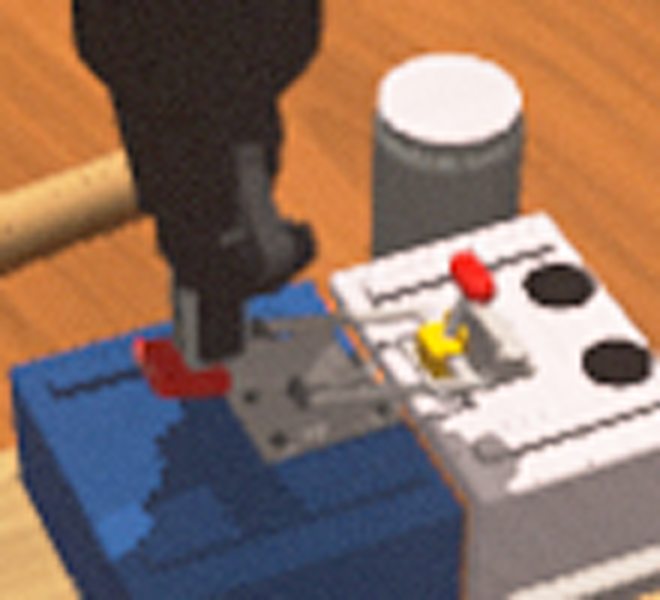

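step_arm(
  deltas=[
    [[0, -0.8, 0.2, -2, 0, 0, 0], [0, -0.6, 0.15, -2, 0, 0, 0], [0, -0.6, 0.15, -2, 0, 0, 0], [0, 0, 0, 0, 0, 0, 0]],
  ],
)

```text
clock: 20.57
eef_pos: [522.5, 75.9, 119.6]
tool_rot: [-3.14, -0.004, 2.899]
force: [0.3, -0.2, 0.3]
width: -0.1
```

```bash
python3 st.py
```

```text
t 20.5667 mould [-49.1  -0.3 119.6] world [522.5  75.9 119.6] rot [-3.14  -0.004  2.899] w -0.1 Fm [ 0.3 -0.2  0.3] T [-0.02  0.02  0.02] q [-0.22  0.63  0.03  1.96 -0.04  0.55  1.17]
```

step_arm(
  deltas=[
    [[0, -0.4, 0.1, -2, 0, 0, 0], [0, -0.4, 0.1, -2, 0, 0, 0], [0, 0, 0, 0, 0, 0, 0]],
  ],
)

```text
clock: 20.82
eef_pos: [522.5, 76.1, 115.9]
tool_rot: [-3.141, -0.003, 2.899]
force: [-1.0, 0.9, -0.8]
width: 0.5
```

```bash
python3 st.py
```

```text
t 20.8167 mould [-4.910e+01 -1.000e-01  1.159e+02] world [522.5  76.1 115.9] rot [-3.141e+00 -3.000e-03  2.899e+00] w 0.5 Fm [-1.2  0.6 -0.8] T [ 0.03 -0.02  0.01] q [-0.22  0.64  0.03  1.97 -0.04  0.54  1.17]
```

step_arm(
  deltas=[
    [[0, -0.2, 0.05, -2, 0, 0, 0], [0, -0.2, 0.05, -2, 0, 0, 0], [0, 0, 0, 0, 0, 0, 0]],
  ],
)

```text
clock: 21.07
eef_pos: [522.7, 76.1, 112.1]
tool_rot: [-3.141, -0.002, 2.898]
force: [0.7, -0.8, -0.4]
width: 0.0
```

```bash
python3 st.py; python3 red.py y; python3 -c "
import cv2,numpy as np
im=np.load('pics/y_side.npz')['im'];cv2.imwrite('pics/y2.png',cv2.resize(im[115:215,190:300,::-1],None,fx=6,fy=6,interpolation=cv2.INTER_CUBIC))"
```

```text
t 21.0667 mould [-4.900e+01 -1.000e-01  1.121e+02] world [522.7  76.1 112.1] rot [-3.141e+00 -2.000e-03  2.898e+00] w 0.0 Fm [ 0.9 -0.6 -0.4] T [0.06 0.04 0.02] q [-0.22  0.64  0.03  1.97 -0.04  0.53  1.16]
[264 158   8   9  39] [267.38461538 161.97435897] y0 plane [ 48.00714302   0.         115.28094156]
[215 179  12  10  80] [219.325 184.025] y0 plane [-59.18542855   0.          93.98340706]
```

View pics/y2.png

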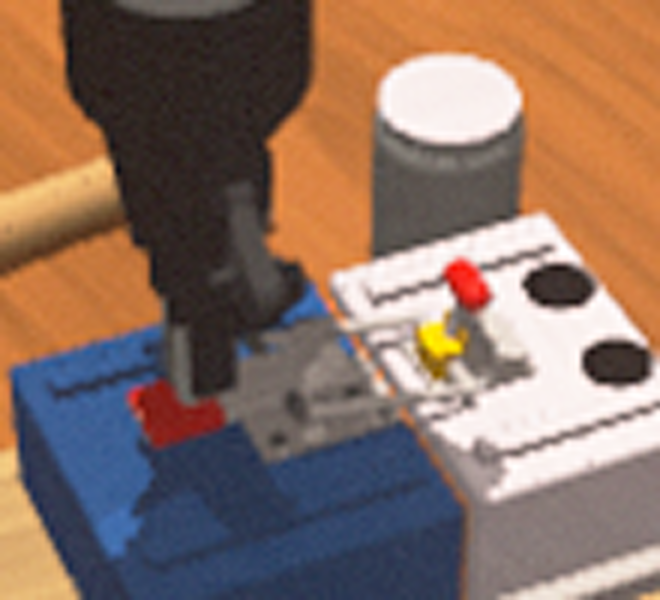

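step_arm(
  deltas=[
    [[0, 0, 0, -1.5, 0, 0, 0], [0, 0, 0, -1, 0, 0, 0], [0, 0, 0, 0, 0, 0, 0]],
  ],
)

```text
clock: 21.42
eef_pos: [522.9, 76.1, 109.9]
tool_rot: [-3.141, -0.001, 2.898]
force: [-0.4, -0.1, 0.6]
width: 0.0
```

step_arm(
  deltas=[
    [[0, 0, 0, -1, 0, 0, 0], [0, 0, 0, 0, 0, 0, 0]],
  ],
)

```text
clock: 21.58
eef_pos: [523.1, 76.1, 108.9]
tool_rot: [-3.141, -0.001, 2.898]
force: [0.9, 0.5, -0.8]
width: -0.1
```

step_arm(
  deltas=[
    [[0, 0, 0, -1, 0, 0, 0], [0, 0, 0, 0, 0, 0, 0]],
  ],
)

```text
clock: 21.75
eef_pos: [523.1, 76.1, 108.8]
tool_rot: [-3.141, -0.001, 2.898]
force: [-1.6, 0.3, 7.6]
width: -0.2
```

step_arm(
  deltas=[
    [[0, 0, 0, 5, 0, 0, 0], [0, 0, 0, 20, 0, 0, 0], [0, 0, 0, 30, 0, 0, 0], [0, 0, 0, 30, 0, 0, 0], [0, -20, 15, 30, 0, 0, 0], [0, -30, 20, 20, 0, 0, 0], [0, -30, 20, 0, 0, 0, 0], [0, -30, 20, 0, 0, 0, 0], [0, 0, 0, 0, 0, 0, 0], [0, 0, 0, 0, 0, 0, 0]],
  ],
)

```text
clock: 22.58
eef_pos: [411.7, 152.3, 243.5]
tool_rot: [3.141, -0.001, 2.902]
force: [0.5, -1.1, -0.4]
width: -0.0
```

```bash
python3 st.py; python3 red.py z; python3 -c "
import cv2,numpy as np
im=np.load('pics/z_side.npz')['im'];cv2.imwrite('pics/z2.png',cv2.resize(im[125:225,190:320,::-1],None,fx=6,fy=6,interpolation=cv2.INTER_CUBIC))"
```

```text
t 22.5833 mould [-175.1   47.2  243.5] world [411.7 152.3 243.5] rot [ 3.141e+00 -1.000e-03  2.902e+00] w -0.0 Fm [ 0.7 -0.9 -0.4] T [0.01 0.01 0.  ] q [-0.44  0.33  0.03  2.07 -0.02  0.75  0.93]
[264 158   8   9  39] [267.38461538 161.97435897] y0 plane [ 48.00714302   0.         115.28094156]
[215 177  12  12 109] [219.82568807 182.7706422 ] y0 plane [-57.97922916   0.          97.0214927 ]
```

View pics/z2.png

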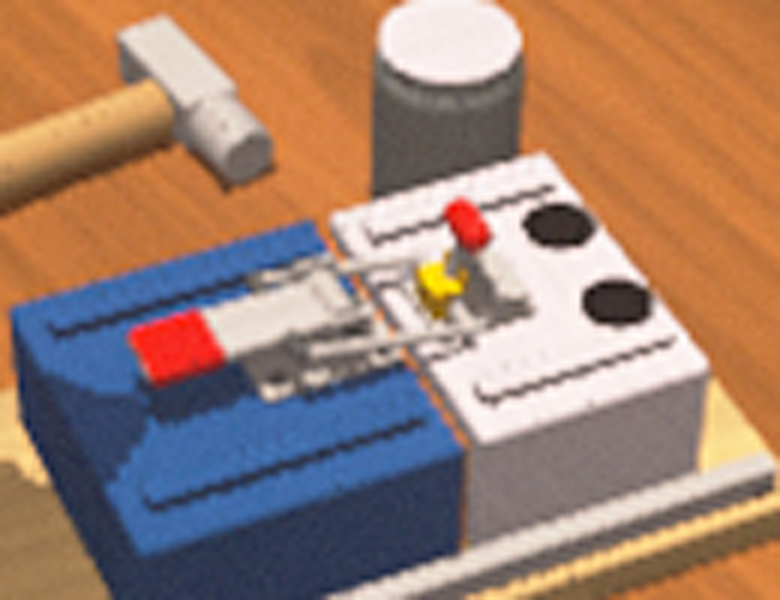

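View pics/z_top.png

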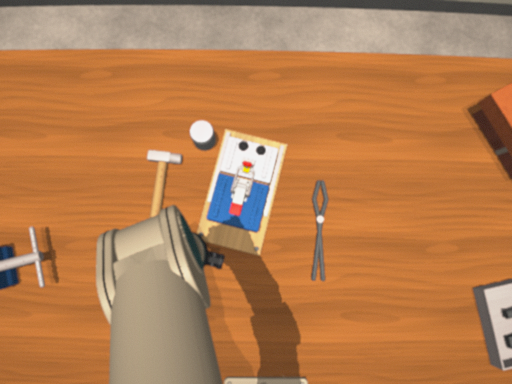

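```bash
python3 -c "
from cell import ctrl
print(ctrl.finish_job())"
```

```text
the job is handed in; nothing more can be done
None
```

The mould is latched, and I handed the job in at about 22.6 s of the 72 s allowed. `finish_job` gives no verdict, so the points below are my own checks.

**What I did**
- **Hooking:** I pinched the finger roller and swung the loop over. I brought the bar back until it touched the lip, at about 5–7 N, then lowered it until it touched the pocket floor, at about 5–10 N. Last, I drew it back under the lip to the post.
- **Shutting:** I let go and pushed the red end over with closed fingers, feeling at most about 9 N in my readings, until the lever snapped down by itself.

**What the last checks showed**
- **Lever:** the red end measures x −58, z 97 mm in the mould frame, where shut flat is −58, 98. A gentle touch of about 8 N found it solid.
- **Halves and loop:** the side picture shows the loop behind the keeper. The gap between the halves is down to a thin seam line.
- **Robot and other items:** the arm is clear of everything, and in the pictures the hammer, tongs and tin look where they started.

**What did not go as planned, or could not be checked**
- **Slip on the swing-over:** the roller worked out of the fingers and the loop dropped by itself when I opened them. The bar came to rest on the stop block, and I had no force reading at the moment it landed. I grasped the roller again and carried on.
- **Camera against model:** the lever angle worked out from the arm's position was about 0.15 rad off what the camera showed, so I placed the bar by touch.
- **Loop tension:** I could not measure this directly, so the 50 N requirement is inferred from the snap and the closed seam.

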